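# Turn a pair of guide blocks over from one pocket tray into its twin

## Task

Turn both dark steel guide blocks over together into the empty tray: lay the empty aluminium tray face-down on the tray that holds the blocks, turn the closed pair of trays upside down as one and set it flat on the worktop, then lift the emptied tray off and lay it flat on the worktop beside the filled one. Do not touch or spill the blocks, and leave the tape roll, the white jar and the screwdriver where they are.

Things in the scene. Friction and masses are not known exactly. Their poses are not given: they have to be found in the camera images.
- full_tray_centre (a point): centre (half-way up, 11 mm from either face) of the tray that holds the blocks at the start: plain aluminium, 60 mm across (its x), 112 mm long (its y), 22 mm high, with a flange 64 mm across along the top 10 mm of its long sides, 0.14 kg, loose on the worktop, open face up. Its z axis points out of the open face (up at the start). Two pockets side by side, long in y, each 26 x 104 mm and 13 mm deep, centred 15 mm either side of the middle in x; closed floor 9 mm
- empty_tray_centre (a point): centre of the empty tray, an identical aluminium tray (same sizes, flange, pockets and mass), lying face-down on the worktop at the start. Its z axis points out of its open face (down at the start). With the two laid face to face, rim on rim, the closed pair is 64 x 112 x 44 mm and the tray centres are 22 mm apart
- full_tray: the tray that is full at the start: its origin is the centre of its closed underside, axes as for its centre. The worktop between the two trays is free for setting things down
- empty_tray: the tray that is empty at the start: its origin is the centre of its closed underside, axes as for its centre. A tray is the same when turned half round. Only the blocks inside locate the trays on each other (a few mm of play); the closed pair can stand on an end
- block_1_centre (a point): centre of a dark steel guide block, 22 mm (x) x 98 mm (y) x 24 mm, about 0.08 kg, lying loose in a pocket of the full tray (negative x side of that tray) and standing 11 mm out of it; z points out of its bevelled, sunk face (up at the start, down once it is turned over)
- block_2_centre (a point): centre of a dark steel guide block, 22 mm (x) x 98 mm (y) x 24 mm, about 0.08 kg, lying loose in a pocket of the full tray (positive x side of that tray) and standing 11 mm out of it; z points out of its bevelled, sunk face (up at the start, down once it is turned over)
- block_1: the same block; origin at the centre of the flat face opposite the bevelled one, axes as for its centre
- block_2: the same block; origin at the centre of the flat face opposite the bevelled one, axes as for its centre
- tape_roll: bystander: blue tape roll, 104 x 115 x 24 mm, origin under its centre
- cream_jar: bystander: white round jar with lid, 62 mm across, 51 mm high, origin under its centre
- screwdriver: bystander: screwdriver with red handle, 177 mm long, 27 mm thick, origin under its centre
Not all that is in view belongs to the job. Leave any pink look-alike of the block_2 alone. Leave any green look-alike of the empty_tray alone.

How it is judged:
By the outcome, as a careful person would: the job done as asked, in the order asked, and still so for the second after the job is handed in, with the robot touching nothing.
It also fails if it takes over 72 s, if anything falls off the work surface, if the arm or the gripper's body presses on something with over 40 N, if the wrist force passes 120 N, or if a joint passes its speed limit or range.

## Robot

A 6-joint arm with a two-finger parallel gripper is mounted at the origin on a cart in front of the work surface, level with it; the furniture and walls round the work are solid. World frame = base frame: x ahead of the robot, y to its left, z up, the work surface at z = 0. Lengths are in mm, angles in rad, forces in N, time in s.
With the tool pointing down it reaches from about 350 to 850 mm from the base axis. Payload 8.1 kg.
Tool frame: the origin (TCP) lies midway between the tips of the shut fingers; the grasp point (between the pads) lies ctrl.tcp_to_grasp behind it (ctrl.tcp_to_grasp is the distance from the TCP to the grasp point, in mm); z points along the fingers, y is the direction in which the jaws open and shut (so a half turn about z gives the same grasp; the last joint's range is limited). The gripper opens to 93 mm and grips with 3 to 60 N. Pads are 15 mm wide; open, the fingers measure 128 mm over their backs; the gripper's body (75 mm by 188 mm) begins 65 mm behind the grasp point.
Start: joints at [1.117, 0.13, 1.488, -0, 1.523, -0.085], TCP at [216.277, 559.669, 218.635] pointing down, gripper open.
Joint ranges: [-2.96, 2.96], [-0.89, 2.26], [0.02, 2.5], [-1.34, 4.48], [0, 2.73], [-2.66, 2.66]. Speed limits (rad/s): [2.39, 2.39, 2.79, 3.14, 3.14, 3.14].

## Interface

Orientations are given as a rotation vector (axis times angle).
In Python, from bench import ctrl, eyes gives the robot as it stands.
- The arm moves only by the tool move_arm, never from a script. Its argument "increments" is one flat list of numbers, 7 for each row, row after row: the finger opening in mm, from 0 to 93, then the shift along the tool's x, y, z in mm, then the turn, a rotation vector about the tool's x, y, z in degrees. In form: [claw, tx, ty, tz, ax, ay, az, claw, tx, ty, tz, ax, ay, az, ...]. A call has 1 to 12 rows; each row shifts and turns the pose as measured when the row begins, along the tool's axes as they then stand; what a row does not reach is not made up. A row lasts 1/10 s, in which the tool goes at most 50 mm and 8.59 degrees, less where a joint would pass 70% of its speed; a pose out of reach is approached as far as the arm can. A call is refused whole if a number of a shift passes 50 or a number of a turn 8.59, either way. A call with a gripper value outside its range is refused whole. The fingers move at their own pace and stop on an object; "grip_force" is the grip in N (left out, the last holds). Time passes only in rows, so rows that do not move let the fingers close. It gives the time, the measured TCP pose, the force and the opening at its end, in the units of the state.
- ctrl.state(): the state, without advancing time (a new reading comes with each control period).
- eyes.camera(name): name is "scene" or "top" or "wrist"; returns a dict with "pixels" (400x640x3 uint8, blue, green, red), "fx", "fy", "cx", "cy" (pixels), "eye" and "orientation" of the camera in the world; the wrist camera has in their place "mount" (4x4, takes a point from camera to tool coordinates, whose origin is the TCP and whose axes are the flange's). Camera axes: x right, y down, z forward; pixel columns grow to the right and rows downward; lengths in mm; the calibration is good to about 2 mm. The wrist camera is an equidistant fisheye: a pixel r from the principal point sees the ray r / f radians off the axis. A picture is of the moment at which its call begins: read the wrist's pose just before it. There is no depth.
- ctrl.sign_off(): hands the job in, once; it reports no verdict.
Trained networks look in the newest picture that a camera, given by its name, has taken for a name from the list of things; names that differ only in an ending like _2 or _b are one class to them, and where a whole thing is asked for, a point or a joint stands for the part that bears it (a point fixed in the world has none). Each returns a list of dicts, best first, with "p" (0 to 1); they miss things now and then, are a little off and sometimes report something else, mostly with a low value. They report only what shows in the picture. A call takes as long as a camera call. They do not tell look-alikes from the thing itself.
- eyes.cut_out(camera, thing): "pixels" (400x640 bool, what is visible of it) and "xy" ([column, row] in pixels, amid what is visible of it).
- eyes.place_of(camera, thing): "xy" ([column, row] in pixels: a listed point, or the origin of a listed thing).
The state is a dict: "time": time; "qpos": joint angles; "joint_velocities": joint speeds; "joint_efforts": joint torques, N m; "tool_pos": TCP position; "ee_rot": TCP orientation; "force": force on the tool from outside, world axes, zero at the start; "moment": the same for the moment, N m; "opening": finger opening in mm.
Only numpy, scipy, OpenCV 4.12 (cv2) and the standard library are available. Lean on these libraries where they do the work, as an engineer would, in place of code of your own. Each camera call takes 0.05 s, during which the arm holds its last target.

## Working session

There is one attempt and no reset: what is moved stays moved. The work goes in short steps, Python scripts to look and compute and a tool call to move; the robot and the scene stay as the last step left them, time stands still between calls to the robot, and variables do not carry over. Pictures are saved under pics/ and viewed, and the job is handed in when it is done.

Besides the shell and the picture viewer there is one more tool, called after ">>>" as name(argument=value, ...) on one line, values as JSON. move_arm: Moves the arm, as the interface text tells. Its arguments: {"type":"object","properties":{"increments":{"type":"array","items":{"type":"number"}},"grip_force":{"type":"number"}},"required":["increments"]}

```bash
ls; mkdir -p pics; python3 - <<'E'
from bench import ctrl, eyes
import cv2
print(ctrl.state(), ctrl.tcp_to_grasp)
for n in ("scene","top","wrist"):
    c=eyes.camera(n); cv2.imwrite(f"pics/{n}0.png",c["pixels"])
    print(n,{k:v for k,v in c.items() if k!="pixels"})
    for t in ("full_tray_centre","empty_tray_centre","block_1_centre","full_tray","empty_tray","tape_roll","cream_jar","screwdriver"):
        print(t,[(round(d["p"],2),[round(float(x),1) for x in d["xy"]]) for d in eyes.place_of(n,t)])
E
```

```text
pics
{'time': 0.0, 'qpos': array([ 1.11656567e+00,  1.31147342e-01,  1.48926311e+00,  1.91644552e-05,
        1.52299537e+00, -8.54120505e-02]), 'joint_velocities': array([-0.00019484,  0.00110555, -0.0003368 ,  0.00070382,  0.00047027,
       -0.0005352 ]), 'joint_efforts': array([ 5.99482446e-04, -5.59860349e+01, -4.91753483e+01,  7.66844326e-02,
        3.54435341e-02, -1.63542622e-04]), 'tool_pos': array([216.04019557, 559.15417128, 217.60458122]), 'ee_rot': array([-5.75970132e-01, -3.08783142e+00,  2.73661495e-03]), 'force': array([-0.26861429, -1.14618386, -0.58102983]), 'moment': array([-0.02843092,  0.06554358,  0.00621442]), 'opening': 93.04179367192619} 18.8
scene {'fx': 479.6337042975514, 'fy': 479.6337042975514, 'cx': 322.452716601309, 'cy': 190.36285928262544, 'eye': array([-192.35824944, -753.29782371,  602.75073765]), 'orientation': array([-1.96277674,  0.69750598, -0.45264699])}
full_tray_centre []
empty_tray_centre [(0.83, [223.0, 170.0]), (0.71, [269.8, 184.7])]
block_1_centre [(0.88, [308.9, 221.1]), (0.59, [312.7, 227.9])]
full_tray [(0.91, [313.1, 227.1])]
empty_
[... 768 characters left out ...]
6.0]), (0.19, [359.5, 242.8])]
screwdriver [(0.79, [459.7, 209.7])]
wrist {'fx': 309.70691628693146, 'fy': 309.70691628693146, 'cx': 319.21559225409754, 'cy': 201.87375074724525, 'mount': array([[ 1.73419483e-04, -9.70778225e-01, -2.39978348e-01,
         6.60547448e+01],
       [ 9.99999897e-01,  2.68747992e-04, -3.64513025e-04,
         5.07184663e-01],
       [ 4.18355006e-04, -2.39978260e-01,  9.70778172e-01,
        -1.65941930e+02],
       [ 0.00000000e+00,  0.00000000e+00,  0.00000000e+00,
         1.00000000e+00]])}
full_tray_centre []
empty_tray_centre [(0.84, [252.3, 332.9])]
block_1_centre []
full_tray []
empty_tray [(0.64, [250.7, 337.8])]
tape_roll []
cream_jar []
screwdriver []
```

View pics/top0.png

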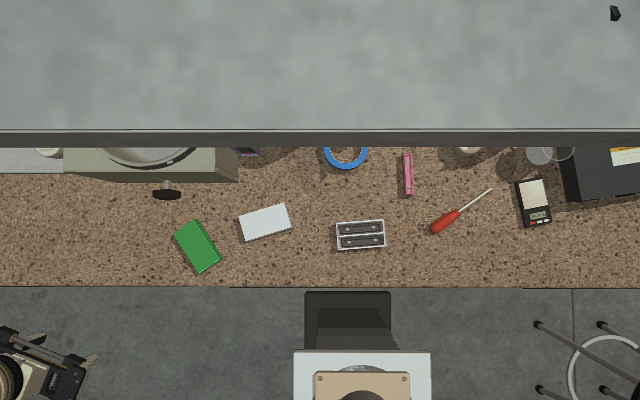

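View pics/scene0.png

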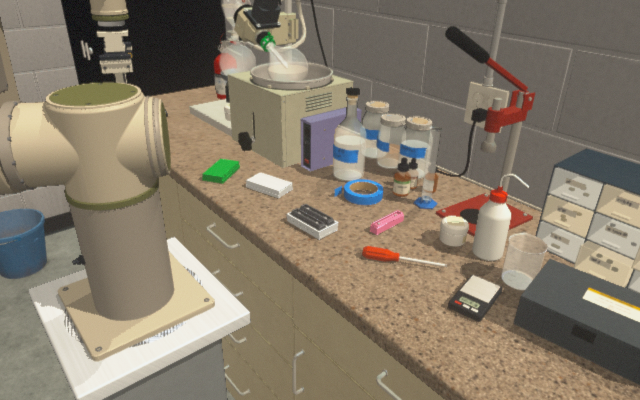

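View pics/wrist0.png

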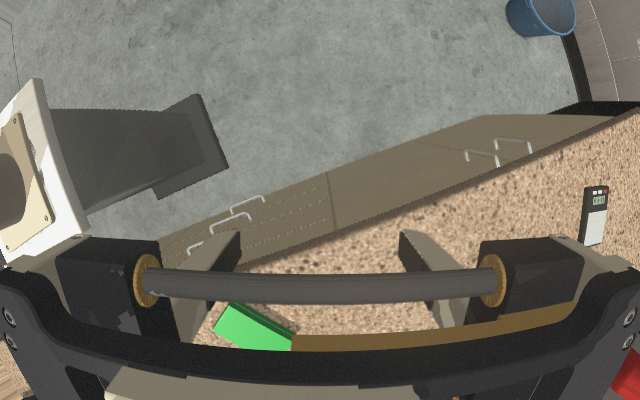

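The candidates in the top view are:
- **Empty tray:** white/aluminium at (265,222). The green one at (197,246) is a look-alike.
- **Full tray:** at (360,234), with both dark blocks in it.
- **Pink block:** at (408,175), a look-alike to leave alone.

Next I'll measure outlines and check a close crop.

```bash
cat > h.py <<'E'
from bench import ctrl, eyes
import cv2, numpy as np
from scipy.spatial.transform import Rotation as R
def pose():
    s=ctrl.state(); return np.array(s["tool_pos"]), R.from_rotvec(s["ee_rot"]).as_matrix(), s
def cam(name):
    p,Rt,s=pose(); c=eyes.camera(name)
    if name=="wrist":
        M=np.array(c["mount"]); c["o"]=p+Rt@M[:3,3]; c["R"]=Rt@M[:3,:3]
    else:
        c["o"]=np.array(c["eye"]); c["R"]=R.from_rotvec(c["orientation"]).as_matrix()
    c["n"]=name; return c
def ray(c,px):
    px=np.atleast_2d(np.array(px,float)); x=(px[:,0]-c["cx"])/c["fx"]; y=(px[:,1]-c["cy"])/c["fy"]
    if c["n"]=="wrist":
        r=np.hypot(x,y)+1e-12; d=np.c_[x/r*np.sin(r),y/r*np.sin(r),np.cos(r)]
    else: d=np.c_[x,y,np.ones_like(x)]
    return d@c["R"].T
def onz(c,px,z):
    d=ray(c,px); return c["o"]+d*((z-c["o"][2])/d[:,2])[:,None]
def proj(c,P):
    q=(np.atleast_2d(P)-c["o"])@c["R"]
    if c["n"]=="wrist":
        rr=np.hypot(q[:,0],q[:,1])+1e-9; th=np.arctan2(rr,q[:,2]); x,y=q[:,0]/rr*th,q[:,1]/rr*th
    else: x,y=q[:,0]/q[:,2],q[:,1]/q[:,2]
    return np.c_[x*c["fx"]+c["cx"],y*c["fy"]+c["cy"]]
def rect(c,mask,z):
    cs,_=cv2.findContours(mask.astype(np.uint8),cv2.RETR_EXTERNAL,cv2.CHAIN_APPROX_NONE)
    k=max(cs,key=cv2.contourArea)[:,0]; w=onz(c,k,z)[:,:2].astype(np.float32)
    return cv2.minAreaRect(w)
E
python3 - <<'E'
from h import *
c=cam("top")
im=c["pixels"]
for t,z in (("empty_tray",22),("full_tray",22),("block_1",33),("tape_roll",24),("screwdriver",20),("cream_jar",51)):
    for d in eyes.cut_out("top",t):
        print(t,round(d["p"],2),d["xy"],rect(c,d["pixels"],z))
print("edge",onz(c,[[320,287],[320,147]],0))
cv2.imwrite("pics/crop.png",cv2.resize(im[140:290,160:480],None,fx=2.5,fy=2.5,interpolation=cv2.INTER_CUBIC))
c=cam("scene")
for t,z in (("empty_tray_centre",11),("block_1_centre",21),("full_tray",0),("tape_roll",0),("cream_jar",0),("screwdriver",0)):
    for d in eyes.place_of("scene",t): print(t,round(d["p"],2),onz(c,d["xy"],z).round(0))
E
```

```text
empty_tray 0.82 [195.3, 246.5] ((396.93463134765625, 382.1349792480469), (114.41971588134766, 66.43811798095703), 33.76704025268555)
empty_tray 0.8 [262.9, 220.9] ((451.6360778808594, 226.08847045898438), (63.40542221069336, 114.86933898925781), 17.47958755493164)
full_tray 0.94 [357.4, 235.4] ((420.3089599609375, 14.01992416381836), (62.14588165283203, 96.80072021484375), 0.0894811674952507)
full_tray 0.45 [345.0, 162.7] ((600.0252075195312, 39.53120422363281), (98.28407287597656, 50.50539779663086), 88.37174224853516)
block_1 0.84 [361.7, 227.7] ((437.946044921875, 6.903118133544922), (21.25322723388672, 94.917236328125), 5.242057800292969)
block_1 0.75 [359.1, 239.4] ((408.9815673828125, 3.332012176513672), (20.563974380493164, 92.9395980834961), 6.398235321044922)
block_1 0.69 [405.1, 176.5] ((560.5450439453125, -103.8488540649414), (95.05545806884766, 24.48333168029785), 2.272087574005127)
tape_roll 0.83 [343.3, 161.0] ((600.1596069335938, 39.10258102416992), (97.85353088378906, 51.6144905090332), 89.89279174804688)
screwdriver 0.69 [444.0, 219.6] ((482.70904541015625, -222.66522216796875), (29.5484561920166, 167.9082794189453), 39.521995544433594)
cream_jar 0.65 [467.8, 148.6] ((612.562744140625, -236.09613037109375), (16.978145599365234, 54.5278434753418), 5.671847820281982)
edge [[299.39104667  97.44183366   0.        ]
 [630.39064776  97.83392691   0.        ]]
empty_tray_centre 0.72 [[448. 214.  11.]]
empty_tray_centre 0.55 [[398. 391.  11.]]
block_1_centre 0.64 [[410.  -9.  21.]]
full_tray 0.76 [[433.   5.   0.]]
tape_roll 0.55 [[612.  24.   0.]]
cream_jar 0.68 [[ 635. -247.    0.]]
screwdriver 0.7 [[ 474. -235.    0.]]
```

View pics/crop.png

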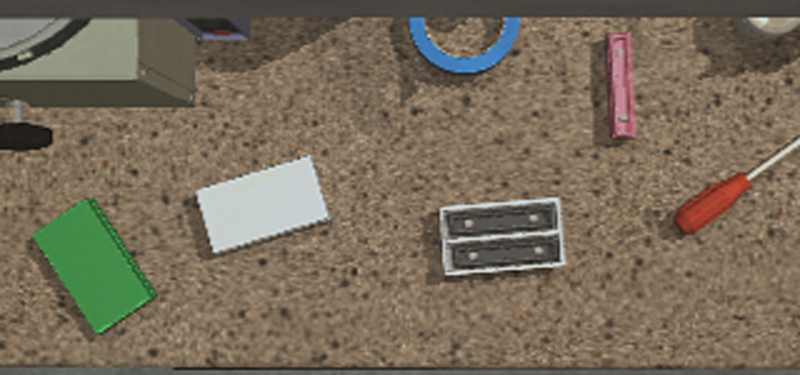

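```bash
cat >> h.py <<'E'
def Rdown(yaw_y,tilt=0):
    """tool down with tool y at yaw_y deg (world); tilt: rotate about tool y by deg"""
    a=np.radians(yaw_y); y=np.array([np.cos(a),np.sin(a),0]); z=np.array([0,0,-1.]); x=np.cross(y,z)
    return np.c_[x,y,z]@R.from_rotvec([0,np.radians(tilt),0]).as_matrix()
def grasp2tcp(g,Rm): return np.array(g,float)+Rm@np.array([0,0,ctrl.tcp_to_grasp])
def plan(p1,R1,vmax=40,wmax=8,p0=None,R0=None,n=None):
    if p0 is None: p0,R0,_=pose()
    w=R.from_matrix(R0.T@R1).as_rotvec()
    n=n or int(max(1,np.ceil(np.linalg.norm(p1-p0)/vmax),np.ceil(np.degrees(np.linalg.norm(w))/wmax)))
    for n in range(n,n+8):
        A=sum(R0@R.from_rotvec(w*k/n).as_matrix() for k in range(n))
        t=np.linalg.lstsq(A,np.array(p1)-p0,rcond=None)[0]
        if np.abs(t).max()<=49: break
    print(n,"rows of",t.round(1).tolist(),np.degrees(w/n).round(2).tolist()," total w",np.degrees(w).round(1))
def log():
    s=ctrl.state(); 
    with open("log.txt","a") as f: f.write(repr([list(map(float,s[k])) for k in("qpos","tool_pos","ee_rot")])+"\n")
    print("t",round(s["time"],2),"q",np.round(s["qpos"],3),"p",np.round(s["tool_pos"],1),"F",np.round(s["force"],1),"op",round(s["opening"],1))
E
python3 - <<'E'
from h import *
log()
print(pose()[1].round(3))
plan(np.array([486,110,200]),Rdown(17.5))
E
```

```text
t 2.05 q [ 1.117  0.13   1.488 -0.     1.523 -0.085] p [216.3 559.7 218.6] F [ 0.4  0.2 -0.1] op 92.8
[[-0.933  0.361  0.   ]
 [ 0.361  0.933  0.   ]
 [-0.     0.    -1.   ]]
14 rows of [-37.6, -9.4, 1.3] [0.0, -0.0, 3.67]  total w [ 0.  -0.  51.4]
```

>>> move_arm(increments=[93,-37.6,-9.4,1.3,0,0,3.7,93,-37.6,-9.4,1.3,0,0,3.7,93,-37.6,-9.4,1.3,0,0,3.7,93,-37.6,-9.4,1.3,0,0,3.7,93,-37.6,-9.4,1.3,0,0,3.7,93,-37.6,-9.4,1.3,0,0,3.7,93,-37.6,-9.4,1.3,0,0,3.7,93,-37.6,-9.4,1.3,0,0,3.7,93,-37.6,-9.4,1.3,0,0,3.7,93,-37.6,-9.4,1.3,0,0,3.7,93,-37.6,-9.4,1.3,0,0,3.7,93,-37.6,-9.4,1.3,0,0,3.7])

```text
time: 3.25
tool_pos: [476.3, 174.4, 202.6]
ee_rot: [1.728, 2.623, 0.007]
force: [0.7, -0.6, -0.3]
opening: 93.4
```

```bash
python3 - <<'E'
from h import *
log()
plan(np.array([486,110,200]),Rdown(17.5))
E
```

```text
t 3.25 q [ 0.248 -0.119  1.767  0.003  1.489 -0.158] p [476.3 174.4 202.6] F [ 0.7 -0.6 -0.3] op 93.4
2 rows of [-31.7, -7.5, 1.3] [0.11, -0.06, 2.87]  total w [ 0.2 -0.1  5.7]
```

>>> move_arm(increments=[93,-31.7,-7.5,1.3,0,0,2.8,93,-31.7,-7.5,1.3,0,0,2.8,93,0,0,0,0,0,0,93,0,0,0,0,0,0])

```text
time: 3.65
tool_pos: [487.1, 102.7, 200.2]
ee_rot: [1.869, 2.523, 0.007]
force: [-0.6, -0.2, -0.0]
opening: 93.0
```

```bash
python3 - <<'E'
from h import *
log()
c=cam("wrist"); cv2.imwrite("pics/w1.png",c["pixels"])
for d in eyes.cut_out("wrist","empty_tray"):
    print(round(d["p"],2),d["xy"],rect(c,d["pixels"],22),rect(c,d["pixels"],0)); np.save("m.npy",d["pixels"])
for d in eyes.place_of("wrist","empty_tray_centre"): print(round(d["p"],2),d["xy"],onz(c,d["xy"],11).round(1))
E
```

```text
t 3.65 q [ 0.103 -0.145  1.796  0.002  1.486 -0.192] p [487.1 102.7 200.2] F [-0.6 -0.2 -0. ] op 93.0
0.78 [321.1, 73.2] ((452.9651794433594, 225.7398681640625), (62.02497482299805, 113.5947265625), 17.24629020690918) ((452.0278625488281, 229.5489501953125), (65.98973846435547, 120.85597229003906), 17.246294021606445)
0.57 [259.5, 238.9] ((438.4598693847656, 14.56182861328125), (23.676342010498047, 84.91160583496094), 4.706862926483154) ((436.5953674316406, 4.871929168701172), (25.189788818359375, 90.33934020996094), 4.706871032714844)
0.78 [321.6, 72.6] [[453.  227.5  11. ]]
```

View pics/w1.png

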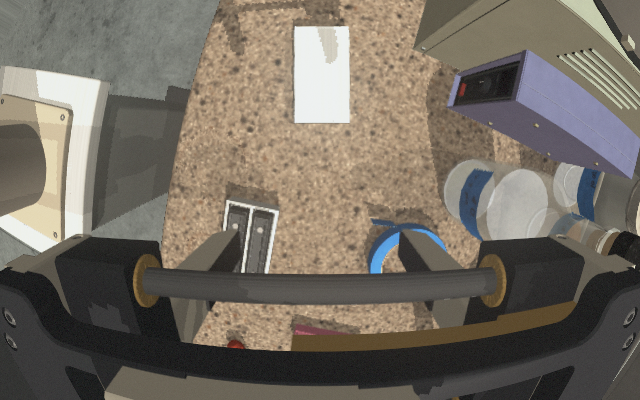

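```bash
python3 - <<'E'
from h import *
plan(np.array([453,226,60]),Rdown(17.2))
E
```

```text
5 rows of [25.3, 0.6, 28.0] [0.05, -0.01, -0.03]  total w [ 0.3 -0.1 -0.1]
```

>>> move_arm(increments=[93,25.3,0.6,28,0,0,0,93,25.3,0.6,28,0,0,0,93,25.3,0.6,28,0,0,0,93,25.3,0.6,28,0,0,0,93,25.3,0.6,28,0.3,0,0,93,0,0,0,0,0,0,93,0,0,0,0,0,0])

```text
time: 4.5
tool_pos: [451.6, 238.0, 58.0]
ee_rot: [1.848, 2.537, 0.007]
force: [0.7, -0.1, 0.4]
opening: 92.9
```

```bash
python3 - <<'E'
from h import *
log()
plan(np.array([453,226,4]),Rdown(17.2),vmax=15)
E
```

```text
t 4.5 q [ 0.385  0.025  1.904 -0.     1.207  0.073] p [451.6 238.   58. ] F [ 0.7 -0.1  0.4] op 92.9
4 rows of [-3.0, -0.6, 13.5] [0.08, -0.01, 0.16]  total w [ 0.3 -0.   0.7]
```

>>> move_arm(increments=[93,-6,-1,10,0.3,0,0.7,93,-3,-1,15,0,0,0,93,-1,0,12,0,0,0,93,0,0,6,0,0,0,93,0,0,0,0,0,0,93,0,0,0,0,0,0])

```text
time: 5.1
tool_pos: [455.7, 225.9, 14.2]
ee_rot: [1.867, 2.523, 0.006]
force: [0.0, -0.9, -0.4]
opening: 93.2
```

```bash
python3 - <<'E'
from h import *
log()
plan(np.array([453,226,3]),Rdown(17.2),vmax=15,n=1)
E
```

```text
t 5.1 q [ 0.359  0.086  1.931 -0.     1.121  0.063] p [455.7 225.9  14.2] F [ 0.  -0.9 -0.4] op 93.2
1 rows of [0.9, -2.6, 11.2] [0.25, -0.01, -0.21]  total w [ 0.2 -0.  -0.2]
```

>>> move_arm(increments=[93,0.5,-1.5,8,0.2,0,-0.2,93,0,-0.5,2,0,0,0,93,0,0,0,0,0,0,93,0,0,0,0,0,0])

```text
time: 5.5
tool_pos: [454.4, 226.1, 4.4]
ee_rot: [1.864, 2.528, 0.003]
force: [0.0, 0.4, 0.1]
opening: 93.1
```

```bash
python3 - <<'E'
from h import *
log()
plan(np.array([453,226,3]),Rdown(17.2),vmax=15,n=1)
E
```

```text
t 5.5 q [0.36  0.101 1.935 0.    1.103 0.06 ] p [454.4 226.1   4.4] F [0.  0.4 0.1] op 93.1
1 rows of [0.4, -1.4, 1.4] [0.13, -0.02, 0.0]  total w [ 0.1 -0.   0. ]
```

Good. Closing to grip.

>>> move_arm(increments=[93,0,-1,1,0,0,0,50,0,0,0,0,0,0,50,0,0,0,0,0,0,50,0,0,0,0,0,0,50,0,0,0,0,0,0,50,0,0,0,0,0,0], grip_force=30)

```text
time: 6.1
tool_pos: [453.8, 226.1, 4.0]
ee_rot: [1.863, 2.528, 0.005]
force: [-0.4, -0.2, -0.1]
opening: 63.1
```

```bash
python3 - <<'E'
from h import *
log()
E
```

```text
t 6.1 q [0.361 0.099 1.938 0.    1.101 0.06 ] p [453.8 226.1   4. ] F [-0.4 -0.2 -0.1] op 63.1
```

```bash
python3 - <<'E'
from h import *
p,Rm,_=pose()
plan(np.array([436,-125,150]),Rdown(5.5),p0=np.array([453.8,226,70]),R0=Rm)
E
```

```text
10 rows of [-34.0, -9.0, -8.0] [0.02, -0.0, 1.17]  total w [ 0.2 -0.  11.7]
```

>>> move_arm(increments=[50,0,0,-8,0,0,0,50,0,0,-18,0,0,0,50,0,0,-25,0,0,0,50,0,0,-15,0,0,0])

```text
time: 6.5
tool_pos: [450.5, 224.8, 69.8]
ee_rot: [-1.862, -2.527, 0.005]
force: [0.7, 0.6, -1.6]
opening: 63.3
```

```bash
python3 - <<'E'
from h import *
log()
plan(np.array([436,-110,150]),Rdown(5.5))
E
```

```text
t 6.5 q [ 0.361 -0.     1.906  0.     1.24   0.06 ] p [450.5 224.8  69.8] F [ 0.7  0.6 -1.6] op 63.3
9 rows of [-36.1, -9.4, -8.9] [-0.03, 0.0, 1.3]  total w [-0.2  0.  11.7]
```

>>> move_arm(increments=[50,-20,-5,-8.9,0,0,1,50,-36,-9.4,-8.9,0,0,1.3,50,-36,-9.4,-8.9,0,0,1.3,50,-36,-9.4,-8.9,0,0,1.3,50,-36,-9.4,-8.9,0,0,1.3,50,-36,-9.4,-8.9,0,0,1.3,50,-36,-9.4,-8.9,0,0,1.3,50,-36,-9.4,-8.9,0,0,1.3,50,-30,-7,-3,0,0,1.1,50,-15,-2,0,0,0,0.5,50,0,0,0,0,0,0,50,0,0,0,0,0,0])

```text
time: 7.7
tool_pos: [437.9, -113.1, 157.5]
ee_rot: [2.114, 2.313, 0.007]
force: [0.4, 0.5, -1.2]
opening: 63.1
```

```bash
python3 - <<'E'
from h import *
log()
c=cam("wrist"); cv2.imwrite("pics/w2.png",c["pixels"])
for t,z in (("full_tray",22),("block_1",33)):
  for d in eyes.cut_out("wrist",t):
    print(t,round(d["p"],2),d["xy"],rect(c,d["pixels"],z))
for d in eyes.place_of("wrist","full_tray_centre"): print(round(d["p"],2),d["xy"],onz(c,d["xy"],11).round(1))
c=cam("scene"); cv2.imwrite("pics/s2.png",c["pixels"])
E
```

```text
t 7.7 q [-3.670e-01 -2.540e-01  1.969e+00  1.000e-03  1.418e+00 -4.570e-01] p [ 437.9 -113.1  157.5] F [ 0.4  0.5 -1.2] op 63.1
full_tray 0.93 [314.4, 85.2] ((423.32281494140625, 2.5893898010253906), (64.58692169189453, 110.99933624267578), 4.959856986999512)
block_1 0.64 [429.5, 198.2] ((556.0391235351562, -104.2476577758789), (97.4081802368164, 24.248544692993164), 2.4632036685943604)
block_1 0.63 [329.9, 75.5] ((438.8571472167969, 3.8433685302734375), (22.131338119506836, 95.69049835205078), 4.3415141105651855)
block_1 0.24 [318.9, 219.7] ((440.5829772949219, -130.65135192871094), (118.32152557373047, 131.79791259765625), 5.201719284057617)
0.76 [316.7, 75.5] [[426.1   4.5  11. ]]
```

View pics/w2.png

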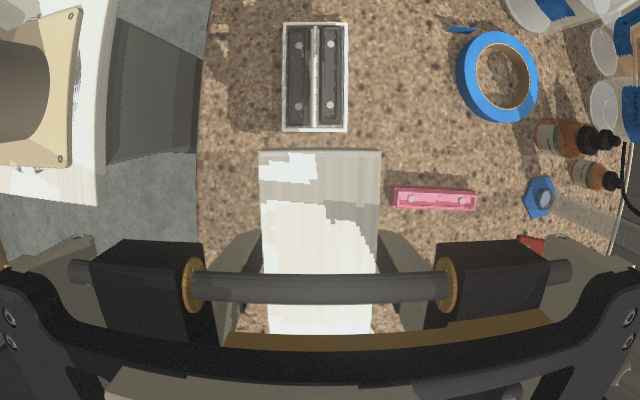

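View pics/s2.png

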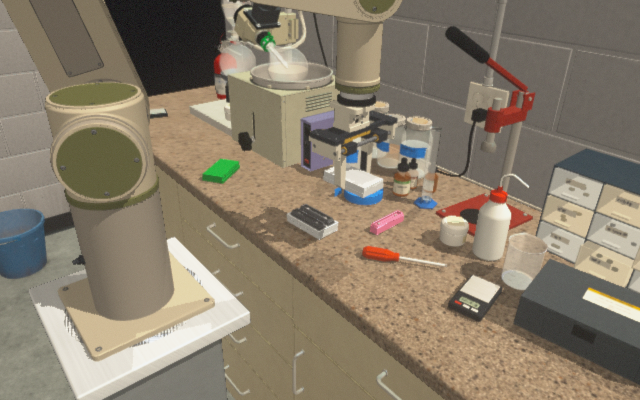

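```bash
python3 - <<'E'
from h import *
p,Rm,_=pose()
im=cv2.imread("pics/w2.png")
cv2.imwrite("pics/w2c.png",cv2.resize(im[10:180,240:400],None,fx=3.5,fy=3.5,interpolation=cv2.INTER_CUBIC))
c=cam("wrist"); cv2.imwrite("pics/w3.png",c["pixels"])
# draw predicted held tray (tool coords) and full tray
def T(P): return p+np.asarray(P)@Rm.T
im=cv2.resize(c["pixels"][10:180,240:400],None,fx=4,fy=4,interpolation=cv2.INTER_CUBIC); 
def dr(P,col):
    q=(proj(c,P)-[240,10])*4+1.5
    cv2.polylines(im,[q.round().astype(int)],True,col,1)
dr(T([[56,-32,4],[56,32,4],[-56,32,4],[-56,-32,4]]),(0,0,255))
dr(T([[56,-30,-18],[56,30,-18],[-56,30,-18],[-56,-30,-18]]),(0,255,0))
a=np.radians(5.0);u=np.array([np.cos(a),np.sin(a),0]);v=np.array([-u[1],u[0],0]);C=np.array([423.3,2.6,0])
def F(cx,cy,hx,hy,z): return np.array([C+u*(cx+i*hx)+v*(cy+j*hy)+[0,0,z] for i,j in((1,1),(1,-1),(-1,-1),(-1,1))])
dr(F(0,0,32,56,22),(0,0,255)); dr(F(15,0,11,49,33),(0,255,0)); dr(F(-15,0,11,49,33),(0,255,0)); dr(F(15,0,13,52,22),(255,255,0)); dr(F(-15,0,13,52,22),(255,255,0))
cv2.imwrite("pics/w3o.png",im[:600])
E
```

```text
(no output)
```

View pics/w3o.png

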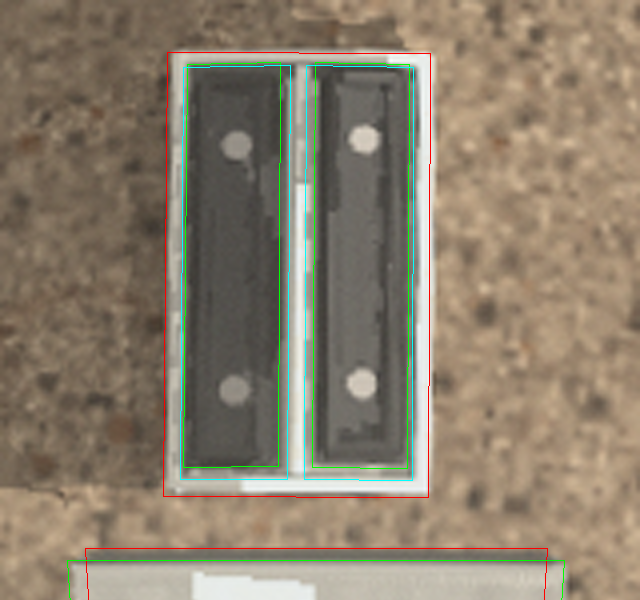

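View pics/w2c.png

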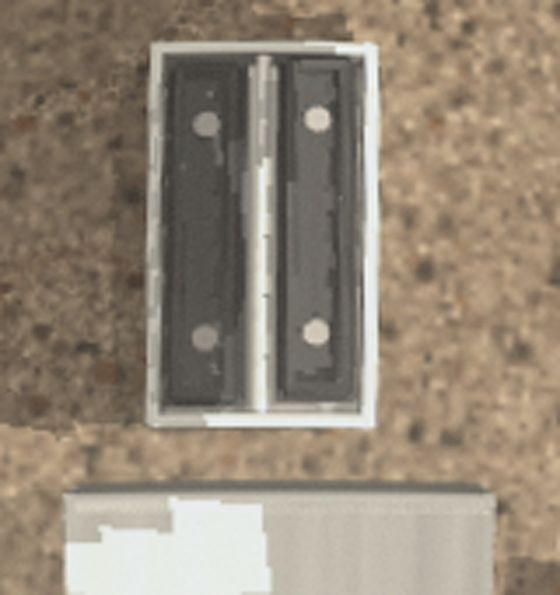

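```bash
python3 - <<'E'
from h import *
log()
plan(np.array([423.3,2.6,75]),Rdown(5.0),vmax=25)
E
```

```text
t 8.0 q [-3.650e-01 -2.530e-01  1.969e+00  1.000e-03  1.418e+00 -4.580e-01] p [ 438.  -112.3  157. ] F [-0.6  0.5 -2. ] op 63.3
6 rows of [19.3, -0.8, 13.6] [0.07, 0.02, 0.05]  total w [0.4 0.1 0.3]
```

>>> move_arm(increments=[50,10,-0.8,8,0,0,0,50,19,-0.8,13.6,0.2,0,0,50,19,-0.8,13.6,0.2,0,0,50,19,-0.8,13.6,0,0,0.3,50,19,-0.8,13.6,0,0,0,50,13,-0.8,8,0,0,0,50,6,0,4,0,0,0,50,0,0,0,0,0,0,50,0,0,0,0,0,0])

```text
time: 8.9
tool_pos: [420.2, 1.9, 75.2]
ee_rot: [-2.116, -2.32, 0.005]
force: [0.9, 0.2, -1.2]
opening: 63.5
```

```bash
python3 - <<'E'
from h import *
log()
plan(np.array([423.3,2.6,60]),Rdown(5.0),n=1)
E
```

```text
t 8.9 q [-1.160e-01 -2.520e-01  2.124e+00 -2.000e-03  1.273e+00 -2.080e-01] p [420.2   1.9  75.2] F [ 0.9  0.2 -1.2] op 63.5
1 rows of [0.4, 3.2, 15.2] [-0.17, 0.06, 0.27]  total w [-0.2  0.1  0.3]
```

>>> move_arm(increments=[50,0.4,2,8,-0.2,0,0.2,50,0,1,6,0,0,0,50,0,0,3,0,0,0,50,0,0,0,0,0,0,50,0,0,0,0,0,0])

```text
time: 9.4
tool_pos: [424.7, 0.8, 57.9]
ee_rot: [2.122, 2.312, 0.001]
force: [-0.3, 0.4, -0.8]
opening: 63.0
```

```bash
python3 - <<'E'
from h import *
log()
plan(np.array([423.3,2.6,40]),Rdown(5.0),n=1)
E
```

```text
t 9.4 q [-1.180e-01 -2.200e-01  2.132e+00 -1.000e-03  1.227e+00 -2.030e-01] p [424.7   0.8  57.9] F [-0.3  0.4 -0.8] op 63.0
1 rows of [2.0, -1.3, 17.9] [0.17, 0.11, -0.1]  total w [ 0.2  0.1 -0.1]
```

>>> move_arm(increments=[50,1.2,-0.8,6,0,0,0,50,0.4,-0.2,5,0,0,0,50,0,0,3,0,0,0,50,0,0,0,0,0,0,50,0,0,0,0,0,0,50,0,0,0,0,0,0])

```text
time: 10.0
tool_pos: [423.6, 2.2, 42.8]
ee_rot: [2.122, 2.311, 0.001]
force: [-0.0, -0.1, -1.1]
opening: 63.5
```

```bash
python3 - <<'E'
from h import *
log()
plan(np.array([423.3,2.6,40]),Rdown(5.0),n=1)
c=cam("wrist"); cv2.imwrite("pics/w4.png",c["pixels"])
log()
E
```

```text
t 10.0 q [-1.150e-01 -2.000e-01  2.145e+00 -1.000e-03  1.193e+00 -2.000e-01] p [423.6   2.2  42.8] F [-0.  -0.1 -1.1] op 63.5
1 rows of [0.4, -0.3, 2.8] [0.18, 0.12, -0.11]  total w [ 0.2  0.1 -0.1]
t 10.05 q [-1.150e-01 -2.000e-01  2.145e+00 -1.000e-03  1.193e+00 -1.990e-01] p [423.7   2.2  42.8] F [-0.7 -0.5 -1.3] op 63.3
```

View pics/w4.png

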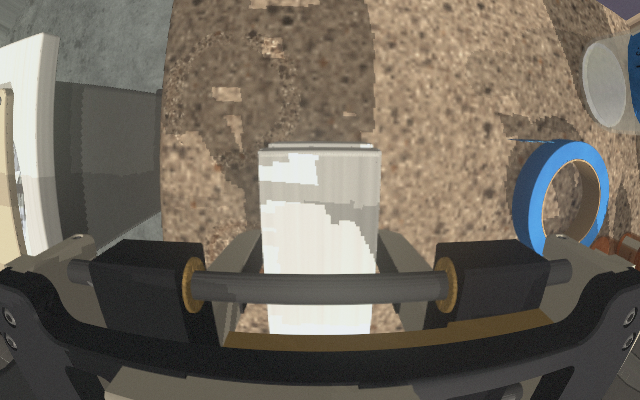

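>>> move_arm(increments=[50,0.4,-0.3,4,0.2,0.1,-0.1,50,0,0,4,0,0,0,50,0,0,3,0,0,0,50,0,0,2,0,0,0,50,0,0,0,0,0,0,50,0,0,0,0,0,0])

```text
time: 10.65
tool_pos: [423.4, 2.6, 28.7]
ee_rot: [-2.122, -2.316, 0.001]
force: [-0.2, -0.7, -1.5]
opening: 63.6
```

```bash
python3 - <<'E'
from h import *
log()
plan(np.array([423.3,2.6,26]),Rdown(5.0),n=1)
E
```

```text
t 10.65 q [-0.115 -0.173  2.15  -0.     1.164 -0.202] p [423.4   2.6  28.7] F [-0.2 -0.7 -1.5] op 63.6
1 rows of [0.0, -0.1, 2.7] [-0.02, 0.01, -0.0]  total w [-0.  0. -0.]
```

>>> move_arm(increments=[50,0,0,1,0,0,0,50,0,0,1,0,0,0,50,0,0,0.7,0,0,0,50,0,0,0,0,0,0])

```text
time: 11.05
tool_pos: [423.8, 2.5, 26.1]
ee_rot: [2.122, 2.316, 0.0]
force: [-0.7, 0.3, -0.8]
opening: 63.7
```

```bash
python3 - <<'E'
from h import *
log()
E
```

```text
t 11.05 q [-0.115 -0.168  2.151 -0.     1.158 -0.202] p [423.8   2.5  26.1] F [-0.7  0.3 -0.8] op 63.7
```

>>> move_arm(increments=[50,0,0,0.8,0,0,0,50,0,0,0.5,0,0,0,50,0,0,0,0,0,0])

```text
time: 11.35
tool_pos: [424.2, 2.5, 26.2]
ee_rot: [2.122, 2.316, 0.0]
force: [0.0, -0.0, -1.3]
opening: 63.3
```

```bash
python3 - <<'E'
from h import *
log()
E
```

```text
t 11.35 q [-0.115 -0.167  2.151 -0.     1.157 -0.202] p [424.2   2.5  26.2] F [ 0.  -0.  -1.3] op 63.3
```

>>> move_arm(increments=[50,0,0,2,0,0,0,50,0,0,1,0,0,0,50,0,0,0,0,0,0])

```text
time: 11.65
tool_pos: [424.7, 2.4, 26.1]
ee_rot: [2.122, 2.316, -0.001]
force: [-0.1, 0.2, -2.3]
opening: 63.3
```

```bash
python3 - <<'E'
from h import *
log()
E
```

```text
t 11.65 q [-1.150e-01 -1.650e-01  2.149e+00 -1.000e-03  1.157e+00 -2.020e-01] p [424.7   2.4  26.1] F [-0.1  0.2 -2.3] op 63.3
```

>>> move_arm(increments=[93,0,0,0,0,0,0,93,0,0,0,0,0,0,93,0,0,0,0,0,0,93,0,0,0,0,0,0])

```text
time: 12.05
tool_pos: [425.1, 2.4, 26.0]
ee_rot: [2.121, 2.315, 0.001]
force: [-0.4, 0.7, 0.7]
opening: 90.3
```

```bash
python3 - <<'E'
from h import *
log()
c=cam("wrist"); cv2.imwrite("pics/w5.png",c["pixels"])
c=cam("scene"); cv2.imwrite("pics/s5.png",cv2.resize(c["pixels"][130:290,200:440],None,fx=3,fy=3,interpolation=cv2.INTER_CUBIC))
E
```

```text
t 12.05 q [-1.150e-01 -1.650e-01  2.149e+00 -1.000e-03  1.156e+00 -2.020e-01] p [425.1   2.4  26. ] F [-0.4  0.7  0.7] op 90.3
```

View pics/w5.png

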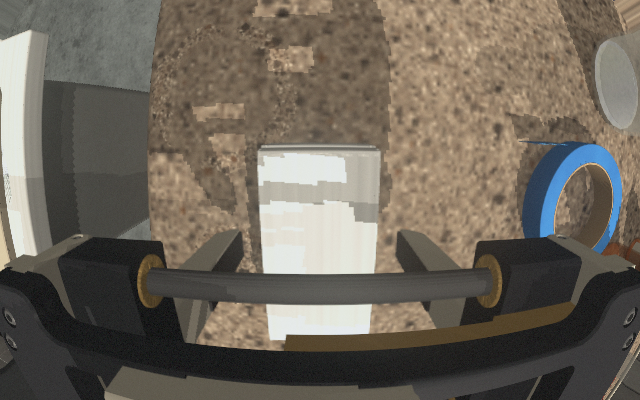

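View pics/s5.png

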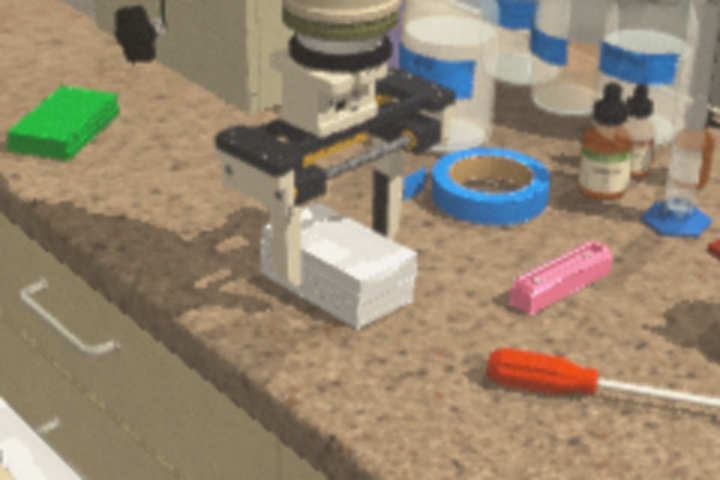

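```bash
python3 - <<'E'
from h import *
from scipy.optimize import least_squares
D=[eval(l) for l in open("log.txt")]
Q=np.array([d[0] for d in D]);P=np.array([d[1] for d in D])
RR=R.from_rotvec([d[2] for d in D]).as_matrix()
c,s=np.cos(Q[:,0]),np.sin(Q[:,0])
rad=P[:,0]*c+P[:,1]*s; lat=-P[:,0]*s+P[:,1]*c
print("lat",lat.round(1))
print("sum",(Q[:,1]+Q[:,2]+Q[:,4]).round(3))
def f(v):
    a,b,r0,h=v; A=Q[:,1];B=A+Q[:,2]
    return np.r_[r0+a*np.sin(A)+b*np.sin(B)-rad, h+a*np.cos(A)+b*np.cos(B)-P[:,2]]
S=least_squares(f,[400,400,0,100]); print(S.x.round(1),np.abs(S.fun).max())
# yaw of tool y
print((np.degrees(np.arctan2(RR[:,1,1],RR[:,0,1])-Q[:,0]+Q[:,5])).round(1))
E
```

```text
lat [51.2 52.2 52.  51.2 51.2 51.3 51.3 51.3 51.7 51.6 50.6 50.7 50.7 50.7
 51.1 51.1 51.1 51.  51. ]
sum [3.142 3.138 3.137 3.136 3.137 3.139 3.138 3.146 3.133 3.134 3.144 3.138
 3.138 3.138 3.142 3.141 3.141 3.141 3.14 ]
[ 359.1  553.2  -19.  -107.6] 17.531316861981622
[ 0. -0. -0. -0.  0. -0. -0. -0. -0. -0.  0.  0.  0.  0.  0.  0.  0.  0.
  0.]
```

```bash
python3 - <<'E'
from h import *
from scipy.optimize import least_squares
D=[eval(l) for l in open("log.txt")]
Q=np.array([d[0] for d in D]);P=np.array([d[1] for d in D])
c,s=np.cos(Q[:,0]),np.sin(Q[:,0])
rad=P[:,0]*c+P[:,1]*s
def f(v,n):
    v=list(v)+[0]*(6-len(v));a,b,r0,h,e,g=v; A=Q[:,1];B=A+Q[:,2]
    return np.r_[r0+a*np.sin(A)+b*np.sin(B)+e*np.cos(B)+g*np.sin(B+Q[:,4]) -rad, h+a*np.cos(A)+b*np.cos(B)-e*np.sin(B)+g*(np.cos(B+Q[:,4])+1)-P[:,2]]
for x0 in ([400,400,0,100],[400,400,0,100,0],[400,400,0,100,0,300]):
    S=least_squares(f,x0,args=(0,)); print(S.x.round(1),np.abs(S.fun).max(), S.fun.round(1)[:4])
    J=S.jac; print(np.sqrt(np.diag(np.linalg.pinv(J.T@J))).round(2))
E
```

```text
[ 359.1  553.2  -19.  -107.6] 17.531316861981622 [-17.5 -14.5 -14.5   0.2]
[1.77 1.68 1.59 1.8 ]
[368.2 554.    1.  -56.1  63.9] 2.3091819174200054 [ 1.3  0.2 -0.2 -1.3]
[1.79 1.68 1.68 2.25 1.69]
[369.1 553.4  -0.  -59.4  61.6 377.5] 0.0007353514583883225 [-0. -0. -0.  0.]
[ 1.8   1.68  1.69  2.35  1.75 77.15]
```

```bash
cat > k.py <<'E'
from h import *
from scipy.optimize import least_squares
D=[eval(l) for l in open("log.txt")]
LO=np.array([-2.96,-.89,.02,-1.34,0,-2.66]);HI=np.array([2.96,2.26,2.5,4.48,2.73,2.66])
def rz(a): return R.from_euler("z",a).as_matrix()
def ry(a): return R.from_euler("y",a).as_matrix()
def fk(q,v):
    a,b,e,L,s,l1,l2,sg,r0=v
    R1=rz(q[0]); p=R1@np.array([r0,l1,s])+R1@ry(q[1])@np.array([0,0,a])
    RB=R1@ry(q[1]+q[2]); p=p+RB@np.array([e,0,b])
    RW=RB@rz(sg*q[3]); p=p+RW@np.array([0,l2,0]); R5=RW@ry(q[4]); p=p+R5@np.array([0,0,L])
    return p,R5@rz(q[5])   # tool offset found below
def getv():
    best=None
    for sg in (1,-1):
        def f(v): 
            return np.concatenate([fk(np.array(d[0]),list(v[:7])+[sg,v[7]])[0]-d[1] for d in D])
        S=least_squares(f,[369,553,61,377,318,51,0,0])
        if best is None or S.cost<best[0]: best=(S.cost,list(S.x[:7])+[sg,S.x[7]],np.abs(S.fun).max())
        print(sg,S.cost,S.x.round(1))
    return best
if __name__=="__main__":
    b=getv(); np.save("v.npy",b[1]); 
    for d in D[::6]:
        print((fk(np.array(d[0]),b[1])[1].T@R.from_rotvec(d[2]).as_matrix()).round(3).tolist())
E
python3 k.py
```

```text
1 7.698874063421747e-22 [369.1 553.4  61.6 377.5 318.1  51.2  -0.   -0. ]
-1 5.66214199434048 [ 3.689e+02  5.534e+02  6.220e+01  2.876e+02  2.290e+02  7.530e+01
 -2.410e+01  4.000e-01]
[[0.0, -1.0, -0.0], [1.0, 0.0, 0.0], [-0.0, -0.0, 1.0]]
[[0.0, -1.0, -0.0], [1.0, 0.0, 0.0], [-0.0, -0.0, 1.0]]
[[0.0, -1.0, -0.0], [1.0, 0.0, 0.0], [-0.0, -0.0, 1.0]]
[[0.0, -1.0, 0.0], [1.0, 0.0, 0.0], [-0.0, 0.0, 1.0]]
```

```bash
cat > ik.py <<'E'
from h import *
LO=np.array([-2.96,-.89,.02,-1.34,0,-2.66]);HI=np.array([2.96,2.26,2.5,4.48,2.73,2.66])
v=np.load("v.npy"); a,b,e,L,s,l=v[0],v[1],v[2],v[3],v[4],v[5]
be=np.hypot(b,e); de=np.arctan2(e,b)
def ik(p,Rm):
    """p TCP; all in-range solutions"""
    out=[]
    w=np.array(p)-Rm[:,2]*L
    rho=np.hypot(w[0],w[1])
    if rho<l: return out
    for sh in (0,):
        q1=np.arctan2(w[1],w[0])-np.arcsin(l/rho); r=np.sqrt(rho**2-l**2); z=w[2]-s
        d2=r*r+z*z; c=(d2-a*a-be*be)/(2*a*be)
        if abs(c)>1: continue
        for sg in (1,-1):
            t=sg*np.arccos(c)            # angle between a and be (pitch)
            q3=t-de
            q2=np.arctan2(r,z)-np.arctan2(be*np.sin(t),a+be*np.cos(t))
            B=q2+q3
            R1=R.from_euler("z",q1).as_matrix()@R.from_euler("y",B).as_matrix()
            W=R1.T@Rm@R.from_euler("z",-np.pi/2).as_matrix()  # = Rz4 Ry5 Rz6
            q5=np.arccos(np.clip(W[2,2],-1,1))
            q4=np.arctan2(W[1,2],W[0,2]); q6=np.arctan2(W[2,1],-W[2,0])
            for k4 in (0,2*np.pi,-2*np.pi):
              for k6 in (0,2*np.pi,-2*np.pi):
                q=np.array([q1,q2,q3,q4+k4,q5,q6+k6])
                if np.all(q>LO+.03) and np.all(q<HI-.03): out.append(q)
    return out
E
python3 - <<'E'
from ik import *
p,Rm,st=pose(); print(ik(p,Rm),st["qpos"])
for (x,y) in ((424,2.5),(430,60),(430,110),(470,60)):
  for yaw in (5,-60,-90,-120,60,95,185,20):
    row=[]
    for h in (24,60,130):
        ok=[t for t in range(-90,96,5) if ik(grasp2tcp([x,y,h],Rdown(yaw,t)),Rdown(yaw,t))]
        row.append((min(ok),max(ok),len(ok)) if ok else None)
    print((x,y),yaw,row)
E
```

```text
[array([-1.14640016e-01, -1.64566482e-01,  2.14876611e+00, -5.24006776e-04,
        1.15613903e+00, -2.01986141e-01])] [-1.14640016e-01 -1.64566482e-01  2.14876611e+00 -5.24006776e-04
  1.15613903e+00 -2.01986141e-01]
(424, 2.5) 5 [(-90, 95, 38), (-90, 95, 38), (-90, 95, 38)]
(424, 2.5) -60 [(-90, 95, 26), (-90, 95, 25), (-90, 25, 24)]
(424, 2.5) -90 [(-90, 95, 23), (-90, 15, 22), (-90, 20, 23)]
(424, 2.5) -120 [(-90, 95, 26), (-90, 95, 25), (-90, 25, 24)]
(424, 2.5) 60 [(-90, 95, 26), (-90, 95, 25), (-25, 95, 25)]
(424, 2.5) 95 [(-15, 95, 23), (-15, 95, 23), (-20, 95, 24)]
(424, 2.5) 185 [(-90, 95, 29), (-90, 95, 28), (-90, 95, 26)]
(424, 2.5) 20 [(-90, 95, 38), (-90, 95, 38), (-90, 95, 38)]
(430, 60) 5 [(-90, 95, 38), (-90, 95, 38), (-90, 95, 38)]
(430, 60) -60 [(-90, 95, 25), (-90, 95, 24), (-90, 25, 24)]
(430, 60) -90 [(-90, 95, 23), (-90, 20, 23), (-90, 20, 23)]
(430, 60) -120 [(-90, 25, 24), (-90, 25, 24), (-90, 30, 25)]
(430, 60) 60 [(-25, 95, 25), (-25, 95, 25), (-35, 95, 27)]
(430, 60) 95 [(-15, 95, 23), (-20, 95, 24), (-20, 95, 24)]
(430, 60) 185 [(-90, 95, 28), (-90, 95, 2
[... 337 characters left out ...]
-55, 95, 31), (-40, 95, 28), (-45, 95, 29)]
(430, 110) 95 [(-20, 95, 24), (-20, 95, 24), (-25, 95, 25)]
(430, 110) 185 [(-90, 95, 28), (-90, 95, 28), (-90, 95, 26)]
(430, 110) 20 [(-90, 95, 38), (-90, 95, 38), (-90, 95, 38)]
(470, 60) 5 [(-90, 95, 38), (-90, 95, 38), (-90, 95, 38)]
(470, 60) -60 [(-90, 95, 27), (-90, 95, 27), (-90, 30, 25)]
(470, 60) -90 [(-90, 95, 26), (-90, 25, 24), (-85, 30, 24)]
(470, 60) -120 [(-90, 25, 24), (-90, 25, 24), (-90, 30, 25)]
(470, 60) 60 [(-40, 95, 28), (-40, 95, 28), (-45, 95, 29)]
(470, 60) 95 [(-25, 90, 24), (-25, 90, 24), (-30, 85, 24)]
(470, 60) 185 [(-90, 95, 28), (-90, 95, 27), (-90, 95, 25)]
(470, 60) 20 [(-90, 95, 38), (-90, 95, 38), (-90, 95, 38)]
```

```bash
python3 - <<'E'
from ik import *
for x,y,h in ((424,20,60),(424,20,130)):
  for t in range(-75,80,15):
    print(h,t,[q.round(2).tolist() for q in ik(grasp2tcp([x,y,h],Rdown(5,t)),Rdown(5,t))], "wristxyz",(grasp2tcp([x,y,h],Rdown(5,t))-Rdown(5,t)[:,2]*L).round(0))
E
```

```text
60 -75 [[0.65, 0.64, 1.79, -0.97, 1.71, 0.98]] wristxyz [394. 365. 153.]
60 -60 [[0.59, 0.4, 1.9, -0.86, 1.54, 0.87]] wristxyz [397. 329. 239.]
60 -45 [[0.49, 0.18, 2.0, -0.72, 1.39, 0.7]] wristxyz [402. 273. 314.]
60 -30 [[0.34, -0.02, 2.08, -0.53, 1.27, 0.46]] wristxyz [408. 199. 371.]
60 -15 [[0.14, -0.15, 2.13, -0.28, 1.19, 0.17]] wristxyz [416. 112. 406.]
60 0 [[-0.07, -0.19, 2.14, 0.0, 1.19, -0.16]] wristxyz [424.  20. 419.]
60 15 [[-0.28, -0.13, 2.11, 0.26, 1.27, -0.46]] wristxyz [432. -72. 406.]
60 30 [[-0.46, 0.02, 2.05, 0.45, 1.39, -0.7]] wristxyz [ 440. -159.  371.]
60 45 [[-0.58, 0.22, 1.96, 0.59, 1.53, -0.87]] wristxyz [ 446. -233.  314.]
60 60 [[-0.67, 0.44, 1.85, 0.69, 1.69, -0.99]] wristxyz [ 451. -289.  239.]
60 75 [[-0.71, 0.68, 1.73, 0.77, 1.85, -1.07]] wristxyz [ 454. -325.  153.]
130 -75 [[0.65, 0.48, 1.84, -0.98, 1.77, 0.89]] wristxyz [394. 365. 223.]
130 -60 [[0.59, 0.26, 1.92, -0.86, 1.63, 0.77]] wristxyz [397. 329. 309.]
130 -45 [[0.49, 0.04, 1.99, -0.71, 1.5, 0.6]] wristxyz [402. 273. 384.]
130 -30 [[0.34, -0.13, 2.05, -0.51, 1.4, 0.39]] wristxyz [408. 199. 441.]
130 -15 [[0.14, -0.25, 2.08, -0.27, 1.34, 0.12]] wristxyz [416. 112. 476.]
130 0 [[-0.07, -0.29, 2.08, 0.0, 1.35, -0.16]] wristxyz [424.  20. 489.]
130 15 [[-0.28, -0.23, 2.06, 0.25, 1.41, -0.42]] wristxyz [432. -72. 476.]
130 30 [[-0.46, -0.1, 2.01, 0.44, 1.52, -0.63]] wristxyz [ 440. -159.  441.]
130 45 [[-0.58, 0.09, 1.94, 0.59, 1.65, -0.79]] wristxyz [ 446. -233.  384.]
130 60 [[-0.67, 0.3, 1.86, 0.7, 1.78, -0.9]] wristxyz [ 451. -289.  309.]
130 75 [[-0.71, 0.52, 1.78, 0.8, 1.92, -0.98]] wristxyz [ 454. -325.  223.]
```

```bash
python3 - <<'E'
from ik import *
c=cam("scene")
print(onz(c,[[285,160],[307,168],[335,165],[168,150]],0).round(0))
Rm=Rdown(5,-30)
T=grasp2tcp([424.3,2.5,25],Rm); print(T)
plan(T,Rm,wmax=3)
E
```

```text
[[596. 348.   0.]
 [614. 262.   0.]
 [695. 228.   0.]
 [346. 635.   0.]]
[425.11926398  -6.86423016   8.71872241]
10 rows of [-0.5, -0.1, 1.9] [0.01, -3.0, 0.0]  total w [  0.1 -30.    0. ]
```

>>> move_arm(increments=[93,-0.5,0,0,0,-3,0,93,-0.5,0,0.5,0,-4,0,93,-0.5,0,1,0,-4,0,93,-0.5,0,1.5,0,-4,0,93,-0.5,-0.3,1.5,0,-4,0,93,-0.5,-0.3,1.5,0,-4,0,93,-0.5,0,1.5,0,-3,0,93,0,0,1,0,-1.5,0,93,0,0,0,0,0,0,93,0,0,0,0,0,0])

```text
time: 13.2
tool_pos: [427.1, -3.7, 19.6]
ee_rot: [1.847, 2.012, -0.463]
force: [0.2, 0.1, -0.4]
opening: 92.9
```

```bash
python3 - <<'E'
from ik import *
log()
Rm=Rdown(5,-30)
plan(grasp2tcp([424.3,2.5,25],Rm),Rm,wmax=3)
E
```

```text
t 13.2 q [ 0.291 -0.004  2.112 -0.531  1.19   0.446] p [427.1  -3.7  19.6] F [ 0.2  0.1 -0.4] op 92.9
1 rows of [2.6, -2.4, 11.0] [0.36, -1.4, -0.21]  total w [ 0.4 -1.4 -0.2]
```

>>> move_arm(increments=[93,1.5,-1.4,5,0.3,-1,-0.2,93,0.6,-0.6,3,0,0,0,93,0.3,-0.3,2,0,0,0,93,0,0,0,0,0,0,93,0,0,0,0,0,0])

```text
time: 13.7
tool_pos: [425.2, -7.8, 9.2]
ee_rot: [1.84, 2.003, -0.484]
force: [0.5, -0.2, 0.4]
opening: 93.1
```

```bash
python3 - <<'E'
from ik import *
log()
Rm=Rdown(5,-30)
plan(grasp2tcp([424.3,2.5,25],Rm),Rm,wmax=3)
E
```

```text
t 13.7 q [ 0.295  0.026  2.113 -0.55   1.179  0.47 ] p [425.2  -7.8   9.2] F [ 0.5 -0.2  0.4] op 93.1
1 rows of [1.1, -0.0, -0.0] [0.0, -0.44, -0.15]  total w [ 0.  -0.4 -0.1]
```

>>> move_arm(increments=[50,1,0,0,0,0,0,50,0,0,0,0,0,0,50,0,0,0,0,0,0,50,0,0,0,0,0,0,50,0,0,0,0,0,0,50,0,0,0,0,0,0], grip_force=55)

```text
time: 14.3
tool_pos: [425.5, -6.9, 9.1]
ee_rot: [1.841, 2.002, -0.483]
force: [0.1, -0.9, 0.3]
opening: 63.5
```

```bash
python3 - <<'E'
from ik import *
log()
p,Rm,_=pose(); print((p-Rm[:,2]*18.8).round(1), np.degrees(R.from_matrix(Rdown(5,0).T@Rm).as_rotvec()).round(2))
c=cam("wrist"); cv2.imwrite("pics/w6.png",c["pixels"])
c=cam("scene"); cv2.imwrite("pics/s6.png",cv2.resize(c["pixels"][130:290,200:440],None,fx=3,fy=3,interpolation=cv2.INTER_CUBIC))
E
```

```text
t 14.3 q [ 0.296  0.027  2.112 -0.549  1.179  0.472] p [425.5  -6.9   9.1] F [ 0.1 -0.9  0.3] op 63.5
[424.6   2.3  25.5] [ -0.08 -29.54   0.18]
```

View pics/w6.png

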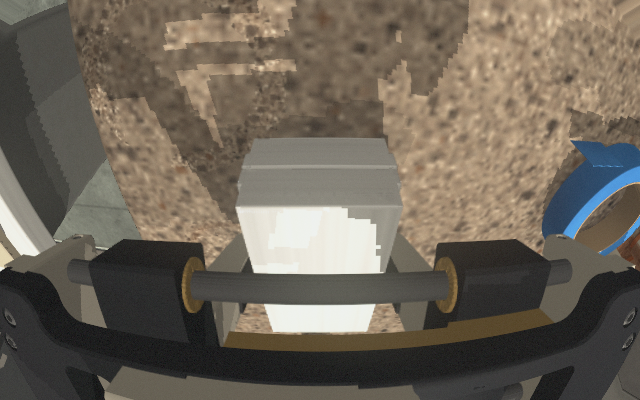

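View pics/s6.png

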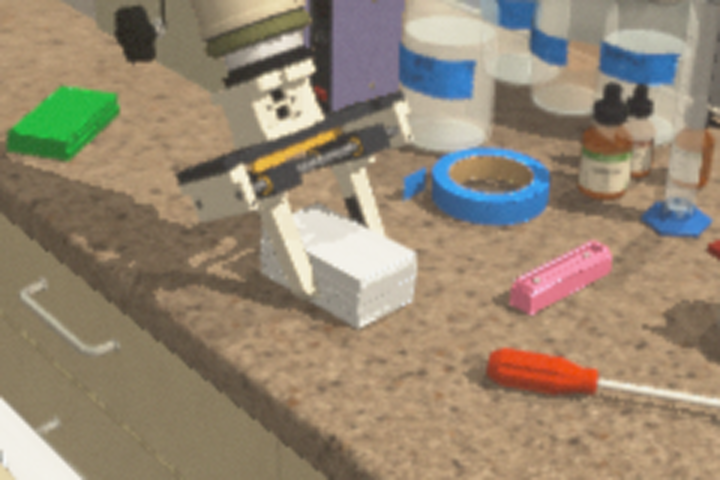

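```bash
python3 - <<'E'
from ik import *
p,Rm,_=pose(); np.save("Rg1.npy",Rm); print(Rm.round(4))
R2=Rm@R.from_rotvec([0,np.pi/2,0]).as_matrix()
plan(p+[0,0,80],Rm)
plan(grasp2tcp([424.6,15,105],R2),R2,p0=p+[0,0,80],R0=Rm,wmax=6)
E
```

```text
[[-0.0724  0.9964  0.0436]
 [ 0.867   0.0845 -0.4912]
 [-0.4931  0.0023 -0.87  ]]
2 rows of [-19.7, 0.1, -34.8] [0.0, 0.0, 0.0]  total w [0. 0. 0.]
15 rows of [2.9, 0.1, 0.1] [-0.0, 6.0, 0.0]  total w [-0. 90.  0.]
```

>>> move_arm(increments=[50,-4,0,-7,0,0,0,50,-8,0,-14,0,0,0,50,-10,0,-17,0,0,0,50,-8,0,-14,0,0,0,50,-6,0,-10,0,0,0,50,0,0,0,0,0,0])

```text
time: 15.0
tool_pos: [422.0, -7.6, 81.9]
ee_rot: [1.843, 2.007, -0.489]
force: [1.0, -0.6, -4.6]
opening: 63.8
```

```bash
python3 - <<'E'
from ik import *
log()
p,Rm,_=pose()
Rg=np.load("Rg1.npy");R2=Rg@R.from_rotvec([0,np.pi/2,0]).as_matrix()
plan(grasp2tcp([424.6,15,105],R2),R2,wmax=6)
c=cam("wrist"); cv2.imwrite("pics/w7.png",c["pixels"])
E
```

```text
t 15.0 q [ 0.295 -0.116  2.091 -0.517  1.324  0.378] p [422.   -7.6  81.9] F [ 1.  -0.6 -4.6] op 63.8
15 rows of [3.0, 0.3, -0.4] [-0.03, 5.99, -0.01]  total w [-0.4 89.9 -0.1]
```

View pics/w7.png

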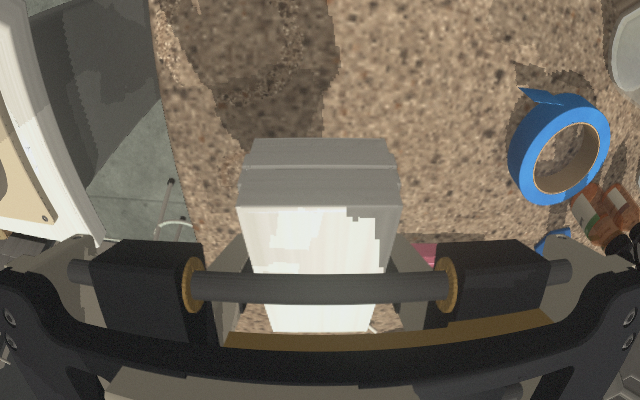

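Pair is held together (force −4.6 N matches the full weight). Rotating 90°.

>>> move_arm(increments=[50,1.5,0,0,0,3,0,50,3,0.2,-0.4,0,6,0,50,3,0.2,-0.4,0,6,0,50,3,0.2,-0.4,0,6,0,50,3,0.2,-0.4,0,6,0,50,3,0.2,-0.4,0,6,0,50,3,0.2,-0.4,0,6,0,50,3,0.2,-0.4,0,6,0,50,3,0.2,-0.4,0,6,0,50,3,0.2,-0.4,0,6,0,50,1.5,0.2,-0.4,0,3,0,50,0,0,0,0,0,0])

```text
time: 16.25
tool_pos: [413.8, 21.5, 73.5]
ee_rot: [-1.805, -1.957, -0.513]
force: [-0.8, -0.1, -5.1]
opening: 63.8
```

```bash
python3 - <<'E'
from ik import *
log()
Rg=np.load("Rg1.npy");R2=Rg@R.from_rotvec([0,np.pi/2,0]).as_matrix()
p,Rm,_=pose(); print((p-Rm[:,2]*18.8).round(1))
plan(grasp2tcp([424.6,15,90],R2),R2,wmax=6)
E
```

```text
t 16.25 q [-0.503 -0.003  2.025  0.46   1.486 -0.709] p [413.8  21.5  73.5] F [-0.8 -0.1 -5.1] op 63.8
[415.   11.3  89.3]
5 rows of [2.3, 2.0, 0.2] [-0.16, 5.53, -0.15]  total w [-0.8 27.7 -0.8]
```

>>> move_arm(increments=[50,3,2,0.2,-0.2,4,-0.2,50,3,2,0.2,-0.2,6,-0.2,50,3,2,0.2,-0.2,6,-0.2,50,3,2,0,-0.2,6,-0.2,50,1,2,0,0,4,0,50,0,0,0,0,0,0,50,0,0,0,0,0,0])

```text
time: 16.95
tool_pos: [421.5, 32.8, 76.7]
ee_rot: [-1.516, -1.654, -0.846]
force: [0.2, 0.9, -5.3]
opening: 63.4
```

```bash
python3 - <<'E'
from ik import *
log()
Rg=np.load("Rg1.npy");R2=Rg@R.from_rotvec([0,np.pi/2,0]).as_matrix()
p,Rm,_=pose(); print((p-Rm[:,2]*18.8).round(1))
plan(grasp2tcp([424.6,15,65],R2),R2,vmax=8)
E
```

```text
t 16.95 q [-0.664  0.373  1.86   0.678  1.714 -0.947] p [421.5  32.8  76.7] F [ 0.2  0.9 -5.3] op 63.4
[423.   16.8  86.5]
3 rows of [-6.3, 0.6, 3.1] [-0.16, 0.6, -0.07]  total w [-0.5  1.8 -0.2]
```

>>> move_arm(increments=[50,-4,0.6,2,-0.3,1,-0.1,50,-6,0.6,3,-0.2,0.5,-0.1,50,-5,0.3,3,0,0.3,0,50,-2,0,1.5,0,0,0,50,0,0,0,0,0,0,50,0,0,0,0,0,0])

```text
time: 17.55
tool_pos: [423.5, 33.1, 56.2]
ee_rot: [-1.5, -1.642, -0.872]
force: [0.2, -0.3, -4.5]
opening: 63.4
```

```bash
python3 - <<'E'
from ik import *
log()
Rg=np.load("Rg1.npy");R2=Rg@R.from_rotvec([0,np.pi/2,0]).as_matrix()
p,Rm,_=pose(); print((p-Rm[:,2]*18.8).round(1))
plan(grasp2tcp([424.6,15,60],R2),R2,n=1)
c=cam("wrist"); cv2.imwrite("pics/w8.png",c["pixels"])
c=cam("scene"); cv2.imwrite("pics/s8.png",cv2.resize(c["pixels"][110:290,200:440],None,fx=3,fy=3,interpolation=cv2.INTER_CUBIC))
E
```

```text
t 17.55 q [-0.671  0.437  1.845  0.689  1.695 -0.987] p [423.5  33.1  56.2] F [ 0.2 -0.3 -4.5] op 63.4
[424.9  16.9  65.6]
1 rows of [-5.6, -0.5, 1.2] [-0.07, 0.42, 0.2]  total w [-0.1  0.4  0.2]
```

View pics/w8.png

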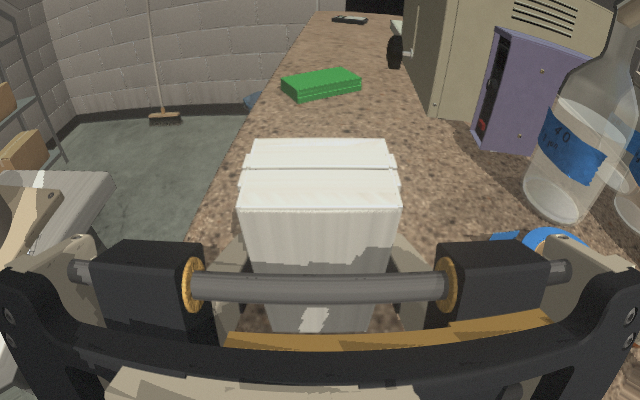

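View pics/s8.png

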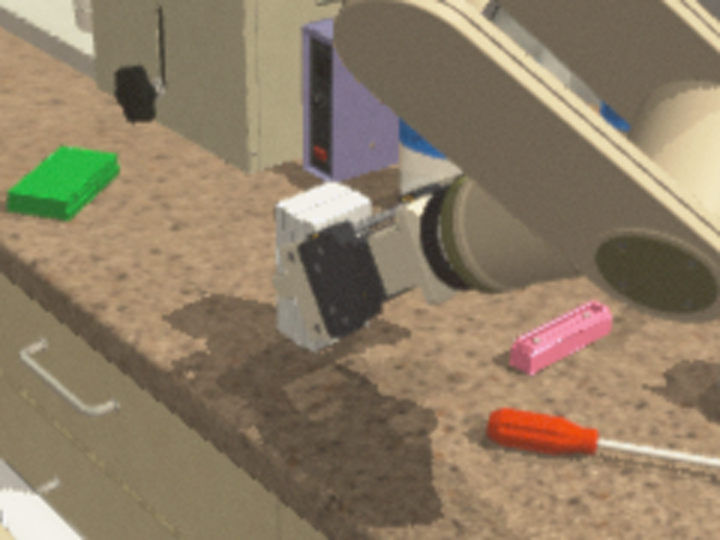

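>>> move_arm(increments=[50,-4,0,2,0,0.4,0.2,50,-2,0,1,0,0,0,50,-1,0,0.5,0,0,0,50,0,0,0,0,0,0,50,0,0,0,0,0,0])

```text
time: 18.15
tool_pos: [423.9, 32.2, 48.0]
ee_rot: [-1.499, -1.634, -0.875]
force: [-0.2, -1.0, -4.2]
opening: 63.8
```

```bash
python3 - <<'E'
from ik import *
log()
Rg=np.load("Rg1.npy");R2=Rg@R.from_rotvec([0,np.pi/2,0]).as_matrix()
p,Rm,_=pose(); g=p-Rm[:,2]*18.8; print(g.round(1))
plan(grasp2tcp([g[0],g[1],56],R2),R2,n=1)
E
```

```text
t 18.15 q [-0.674  0.462  1.836  0.69   1.689 -0.995] p [423.9  32.2  48. ] F [-0.2 -1.  -4.2] op 63.8
[425.3  16.   57.3]
1 rows of [-1.1, 0.0, 0.6] [-0.03, 0.03, 0.0]  total w [-0.  0.  0.]
```

>>> move_arm(increments=[50,-1,0,0.6,0,0,0,50,-0.7,0,0.4,0,0,0,50,0,0,0,0,0,0])

```text
time: 18.45
tool_pos: [424.1, 32.2, 47.5]
ee_rot: [-1.497, -1.633, -0.876]
force: [-1.2, -0.5, -3.6]
opening: 63.4
```

```bash
python3 - <<'E'
from ik import *
log()
p,Rm,_=pose(); g=p-Rm[:,2]*18.8; print(g.round(1))
E
```

```text
t 18.45 q [-0.674  0.466  1.835  0.69   1.689 -0.997] p [424.1  32.2  47.5] F [-1.2 -0.5 -3.6] op 63.4
[425.4  15.9  56.7]
```

>>> move_arm(increments=[50,-1.5,0,0.8,0,0,0,50,-1,0,0.5,0,0,0,50,0,0,0,0,0,0])

```text
time: 18.75
tool_pos: [424.2, 32.3, 47.5]
ee_rot: [-1.492, -1.632, -0.879]
force: [-1.0, 0.2, -3.8]
opening: 63.7
```

```bash
python3 - <<'E'
from ik import *
log()
p,Rm,_=pose(); g=p-Rm[:,2]*18.8; print(g.round(1))
Rg=np.load("Rg1.npy");R2=Rg@R.from_rotvec([0,np.pi/2,0]).as_matrix()
print(np.degrees(R.from_matrix(R2.T@Rm).as_rotvec()).round(2))
E
```

```text
t 18.75 q [-0.674  0.47   1.832  0.691  1.692 -1.   ] p [424.2  32.3  47.5] F [-1.   0.2 -3.8] op 63.7
[425.6  15.9  56.7]
[ 0.09  0.31 -0.15]
```

>>> move_arm(increments=[50,-1,0,0.5,0,-0.3,0,70,0,0,0,0,0,0,80,0,0,0,0,0,0,93,0,0,0,0,0,0,93,0,0,0,0,0,0,93,0,0,0,0,0,0])

```text
time: 19.35
tool_pos: [424.9, 32.6, 47.0]
ee_rot: [-1.495, -1.636, -0.878]
force: [0.6, 0.0, 0.1]
opening: 92.2
```

```bash
python3 - <<'E'
from ik import *
log()
c=cam("wrist"); cv2.imwrite("pics/w9.png",c["pixels"])
p,Rm,_=pose(); g=p-Rm[:,2]*18.8; print(g.round(1))
E
```

```text
t 19.35 q [-0.673  0.467  1.834  0.691  1.688 -1.   ] p [424.9  32.6  47. ] F [0.6 0.  0.1] op 92.2
[426.3  16.3  56.3]
```

View pics/w9.png

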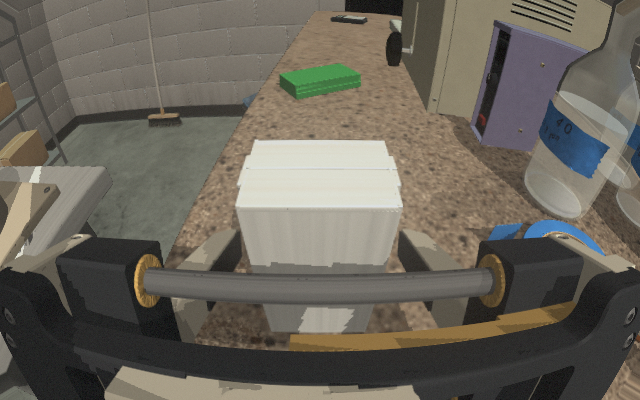

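```bash
python3 - <<'E'
from ik import *
p,Rm,_=pose()
plan(p+[0,0,60],Rm)
R3=Rdown(4.85,-45)
plan(grasp2tcp([425.2,22.4,120],R3),R3,p0=p+[0,0,60],R0=Rm,wmax=8)
E
```

```text
2 rows of [26.1, 0.2, -14.8] [0.0, 0.0, 0.0]  total w [0. 0. 0.]
14 rows of [-1.9, -0.0, -0.4] [0.02, -7.54, 0.01]  total w [   0.3 -105.5    0.2]
```

>>> move_arm(increments=[93,8,0,-4.5,0,0,0,93,14,0,-8,0,0,0,93,17,0,-9.5,0,0,0,93,17,0,-9.5,0,0,0,93,12,0,-7,0,0,0,93,0,0,0,0,0,0])

```text
time: 20.0
tool_pos: [424.2, 32.8, 130.1]
ee_rot: [-1.495, -1.635, -0.878]
force: [0.3, 0.0, -0.4]
opening: 93.4
```

```bash
python3 - <<'E'
from ik import *
log()
R3=Rdown(4.85,-45)
p,Rm,_=pose(); g=p-Rm[:,2]*18.8; print(g.round(1))
plan(grasp2tcp([425.2,22.4,135],R3),R3,wmax=8)
E
```

```text
t 20.0 q [-0.673  0.298  1.854  0.708  1.803 -0.902] p [424.2  32.8 130.1] F [ 0.3  0.  -0.4] op 93.4
[425.5  16.5 139.4]
14 rows of [-2.1, 0.0, 0.3] [0.02, -7.54, 0.01]  total w [   0.3 -105.6    0.2]
```

>>> move_arm(increments=[93,-1,0,0,0,-4,0,93,-2,0.5,-1,0,-7,0,93,-2,0.5,-1,0,-7,0,93,-2,0.5,-1,0,-7,0,93,-2,0.5,-1,0,-7,0,93,-2,0.5,-1,0,-7,0,93,-2,0.5,-1,0,-7,0,93,-2,0.5,-1,0,-7,0,93,-2,0.5,-1,0,-7,0])

```text
time: 20.9
tool_pos: [430.4, 11.0, 125.4]
ee_rot: [2.117, 2.288, -0.015]
force: [-0.6, 1.1, -0.6]
opening: 93.2
```

```bash
python3 - <<'E'
from ik import *
log()
R3=Rdown(4.85,-45)
p,Rm,_=pose(); g=p-Rm[:,2]*18.8; print(g.round(1))
plan(grasp2tcp([425.2,22.4,125],R3),R3,wmax=7)
E
```

```text
t 20.9 q [-0.074 -0.295  2.062 -0.023  1.361 -0.146] p [430.4  11.  125.4] F [-0.6  1.1 -0.6] op 93.2
[430.2  11.5 144.1]
7 rows of [0.5, -0.6, 1.9] [0.05, -6.23, -0.09]  total w [  0.4 -43.6  -0.6]
```

>>> move_arm(increments=[93,0.5,-0.6,1,0,-7,0,93,0.5,-0.6,1.5,0,-7,0,93,0.5,-0.6,1.5,0,-7,0,93,0.5,-0.6,1.5,0,-7,0,93,0.5,-0.6,1.5,0,-6,0,93,0.5,-0.6,1,0,-4,0,93,0,0,0,0,0,0,93,0,0,0,0,0,0])

```text
time: 21.7
tool_pos: [428.6, 14.0, 116.8]
ee_rot: [1.711, 1.862, -0.623]
force: [-0.2, -0.7, -0.8]
opening: 92.9
```

```bash
python3 - <<'E'
from ik import *
log()
R3=Rdown(4.85,-45)
p,Rm,_=pose(); g=p-Rm[:,2]*18.8; print(g.round(1))
plan(grasp2tcp([425.2,22.4,120],R3),R3,n=1)
c=cam("wrist"); cv2.imwrite("pics/w10.png",c["pixels"])
c=cam("scene"); cv2.imwrite("pics/s10.png",cv2.resize(c["pixels"][110:290,200:440],None,fx=3,fy=3,interpolation=cv2.INTER_CUBIC))
E
```

```text
t 21.7 q [ 0.47  -0.005  2.005 -0.669  1.467  0.57 ] p [428.6  14.  116.8] F [-0.2 -0.7 -0.8] op 92.9
[427.2  26.3 130.9]
1 rows of [3.1, -2.8, 10.6] [1.02, -3.82, -0.43]  total w [ 1.  -3.8 -0.4]
```

View pics/w10.png

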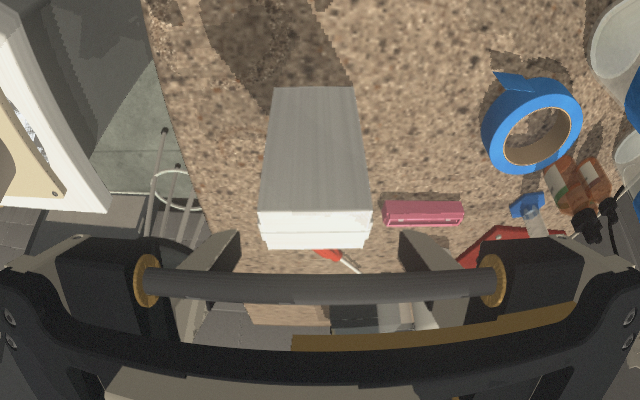

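View pics/s10.png

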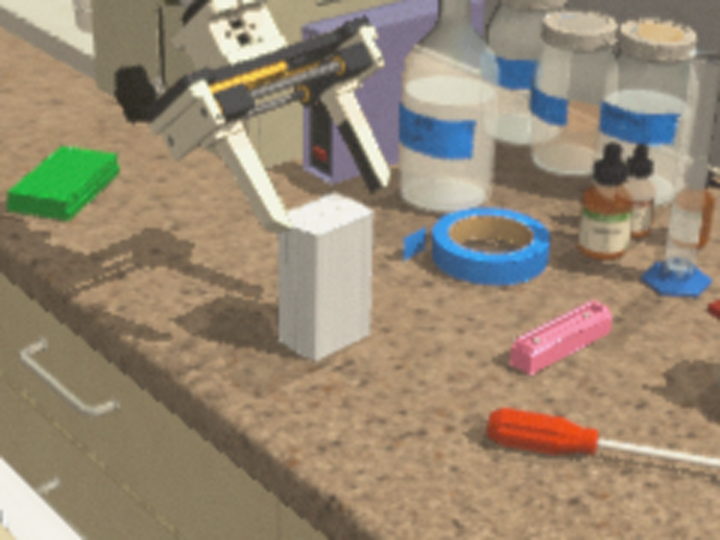

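```bash
python3 - <<'E'
from ik import *
c=cam("wrist")
print(onz(c,[[257,212],[371,210],[367,247],[264,249]],112).round(1))
E
```

```text
[[394.8  37.7 112. ]
 [453.4  43.3 112. ]
 [460.8   1.  112. ]
 [395.8  -5.5 112. ]]
```

>>> move_arm(increments=[93,4,-1.5,8,0.5,-2.5,-0.3,93,8,-0.7,10,0.4,-1,-0.1,93,10,0,10,0,0,0,93,6,0,6,0,0,0,93,0,0,0,0,0,0,93,0,0,0,0,0,0])

```text
time: 22.45
tool_pos: [430.5, 7.9, 75.5]
ee_rot: [1.694, 1.817, -0.675]
force: [0.6, 0.2, -0.3]
opening: 92.8
```

```bash
python3 - <<'E'
from ik import *
log()
R3=Rdown(4.85,-45)
p,Rm,_=pose(); g=p-Rm[:,2]*18.8; print(g.round(1))
plan(grasp2tcp([425.5,22.4,56],R3),R3,n=1)
E
```

```text
t 22.45 q [ 0.481  0.12   1.994 -0.709  1.429  0.663] p [430.5   7.9  75.5] F [ 0.6  0.2 -0.3] op 92.8
[429.4  21.   89. ]
1 rows of [24.0, -4.2, 22.4] [0.13, -0.76, -0.91]  total w [ 0.1 -0.8 -0.9]
```

>>> move_arm(increments=[93,6,-2,5.5,0,-0.6,-0.5,93,7,-1,6.5,0,0,-0.3,93,5,-0.5,5,0,0,0,93,2,0,2,0,0,0,93,0,0,0,0,0,0,93,0,0,0,0,0,0])

```text
time: 23.05
tool_pos: [427.4, 8.9, 46.3]
ee_rot: [1.675, 1.823, -0.687]
force: [-0.0, -0.4, 0.8]
opening: 92.9
```

```bash
python3 - <<'E'
from ik import *
log()
R3=Rdown(4.85,-45)
p,Rm,_=pose(); g=p-Rm[:,2]*18.8; print(g.round(1))
plan(grasp2tcp([425.5,22.4,56],R3),R3,n=1)
E
```

```text
t 23.05 q [ 0.491  0.181  1.999 -0.72   1.39   0.701] p [427.4   8.9  46.3] F [-0.  -0.4  0.8] op 92.9
[426.2  22.1  59.6]
1 rows of [2.8, -0.8, 2.3] [0.2, -0.17, -0.09]  total w [ 0.2 -0.2 -0.1]
```

>>> move_arm(increments=[93,2,-0.8,1.6,0.2,-0.2,0,93,1,0,0.8,0,0,0,80,0,0,0,0,0,0,70,0,0,0,0,0,0,66,0,0,0,0,0,0,60,0,0,0,0,0,0,55,0,0,0,0,0,0,50,0,0,0,0,0,0], grip_force=20)

```text
time: 23.85
tool_pos: [427.1, 9.6, 42.9]
ee_rot: [1.676, 1.82, -0.692]
force: [-0.5, 0.3, -0.8]
opening: 64.1
```

>>> move_arm(increments=[50,0,0,0,0,0,0,50,0,0,0,0,0,0], grip_force=55)

```text
time: 24.05
tool_pos: [427.1, 9.6, 42.9]
ee_rot: [1.676, 1.82, -0.692]
force: [-0.1, 0.2, 0.5]
opening: 63.6
```

```bash
python3 - <<'E'
from ik import *
log()
p,Rm,_=pose(); g=p-Rm[:,2]*18.8; print(g.round(1)); np.save("Rg2.npy",Rm); np.save("g2.npy",g); print(Rm.round(4))
c=cam("wrist"); cv2.imwrite("pics/w11.png",c["pixels"])
E
```

```text
t 24.05 q [ 0.493  0.193  1.995 -0.721  1.389  0.709] p [427.1   9.6  42.9] F [-0.1  0.2  0.5] op 63.6
[426.   22.8  56.2]
[[-0.0572  0.9965  0.0604]
 [ 0.7046  0.0831 -0.7047]
 [-0.7073  0.0023 -0.707 ]]
```

View pics/w11.png

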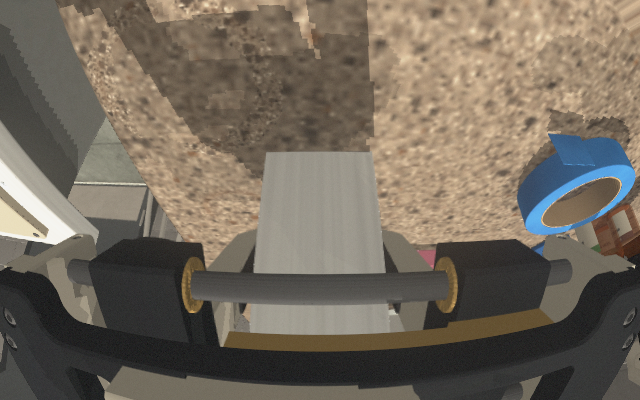

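>>> move_arm(increments=[50,-3,0,-3,0,0,0,50,-6,0,-6,0,0,0,50,-9,0,-9,0,0,0,50,-9,0,-9,0,0,0,50,-5,0,-5,0,0,0,50,0,0,0,0,0,0])

```text
time: 24.7
tool_pos: [426.3, 9.9, 91.5]
ee_rot: [1.677, 1.822, -0.692]
force: [-0.6, -0.4, -4.2]
opening: 63.8
```

```bash
python3 - <<'E'
from ik import *
log()
p,Rm,_=pose(); g=p-Rm[:,2]*18.8; print(g.round(1))
R4=np.load("Rg2.npy")@R.from_rotvec([0,np.pi/2,0]).as_matrix()
plan(grasp2tcp([426,22,100],R4),R4,wmax=6.5)
c=cam("wrist"); cv2.imwrite("pics/w12.png",c["pixels"])
E
```

```text
t 24.7 q [ 0.493  0.095  1.991 -0.709  1.465  0.641] p [426.3   9.9  91.5] F [-0.6 -0.4 -4.2] op 63.8
[425.2  23.1 104.8]
14 rows of [2.0, 0.1, 0.3] [-0.0, 6.42, -0.0]  total w [-0.1 89.9 -0. ]
```

View pics/w12.png

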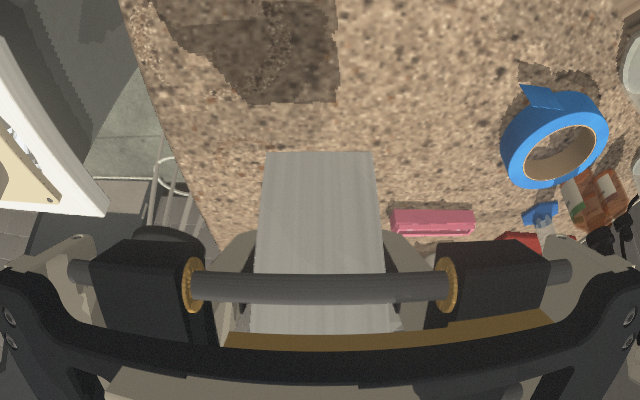

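>>> move_arm(increments=[50,1,0,-0.5,0,3,0,50,2,0.5,-0.7,0,6,0,50,2,0.5,-0.7,0,6,0,50,2,0.5,-0.7,0,6,0,50,2,0.5,-0.7,0,6,0,50,2,0.5,-0.7,0,6,0,50,2,0.5,-0.7,0,6,0,50,2,0.5,-0.7,0,6,0,50,2,0.5,-0.7,0,6,0,50,2,0.5,-0.7,0,6,0,50,2,0.5,-0.7,0,6,0])

```text
time: 25.85
tool_pos: [426.0, 32.6, 91.0]
ee_rot: [-1.93, -2.118, -0.341]
force: [0.0, 0.5, -4.1]
opening: 63.7
```

```bash
python3 - <<'E'
from ik import *
log()
p,Rm,_=pose(); g=p-Rm[:,2]*18.8; print(g.round(1))
R4=np.load("Rg2.npy")@R.from_rotvec([0,np.pi/2,0]).as_matrix()
plan(grasp2tcp([426,22,85],R4),R4,wmax=6)
E
```

```text
t 25.85 q [-0.33  -0.161  2.06   0.322  1.399 -0.504] p [426.   32.6  91. ] F [ 0.   0.5 -4.1] op 63.7
[426.6  26.2 108.7]
5 rows of [-1.5, -0.2, 3.6] [-0.07, 5.0, 0.09]  total w [-0.3 25.   0.4]
```

>>> move_arm(increments=[50,-1.5,-0.2,3,0,5,0.1,50,-1.5,-0.2,3,0,5,0.1,50,-1.5,0,3,0,5,0.1,50,-1.5,0,3,0,5,0.1,50,-1,0,2,0,2.5,0,50,0,0,0,0,0,0,50,0,0,0,0,0,0])

```text
time: 26.55
tool_pos: [422.6, 28.3, 71.7]
ee_rot: [-1.697, -1.837, -0.663]
force: [0.8, -0.3, -4.5]
opening: 63.6
```

```bash
python3 - <<'E'
from ik import *
log()
p,Rm,_=pose(); g=p-Rm[:,2]*18.8; print(g.round(1))
R4=np.load("Rg2.npy")@R.from_rotvec([0,np.pi/2,0]).as_matrix()
plan(grasp2tcp([426,22,50],R4),R4,wmax=6,vmax=10)
E
```

```text
t 26.55 q [-0.577  0.15   1.958  0.568  1.562 -0.818] p [422.6  28.3  71.7] F [ 0.8 -0.3 -4.5] op 63.6
[423.8  15.5  85.4]
4 rows of [-4.8, 0.8, 7.5] [-0.1, 0.44, -0.12]  total w [-0.4  1.8 -0.5]
```

>>> move_arm(increments=[50,-4,0.8,5,-0.2,0.8,-0.2,50,-5,0.8,7.5,-0.1,0.6,-0.2,50,-5,0.5,7,0,0.3,-0.1,50,-3,0,4,0,0,0,50,0,0,0,0,0,0,50,0,0,0,0,0,0])

```text
time: 27.15
tool_pos: [424.5, 33.9, 40.9]
ee_rot: [-1.672, -1.831, -0.692]
force: [-0.7, -0.5, -4.0]
opening: 63.6
```

```bash
python3 - <<'E'
from ik import *
log()
p,Rm,_=pose(); g=p-Rm[:,2]*18.8; print(g.round(1))
R4=np.load("Rg2.npy")@R.from_rotvec([0,np.pi/2,0]).as_matrix()
plan(grasp2tcp([g[0],g[1],30],R4),R4,wmax=6,vmax=10)
c=cam("scene"); cv2.imwrite("pics/s13.png",cv2.resize(c["pixels"][110:290,200:440],None,fx=3,fy=3,interpolation=cv2.INTER_CUBIC))
E
```

```text
t 27.15 q [-0.578  0.228  1.956  0.588  1.517 -0.874] p [424.5  33.9  40.9] F [-0.7 -0.5 -4. ] op 63.6
[425.7  20.7  54.3]
3 rows of [-5.7, -0.0, 5.7] [-0.06, 0.09, 0.1]  total w [-0.2  0.3  0.3]
```

View pics/s13.png

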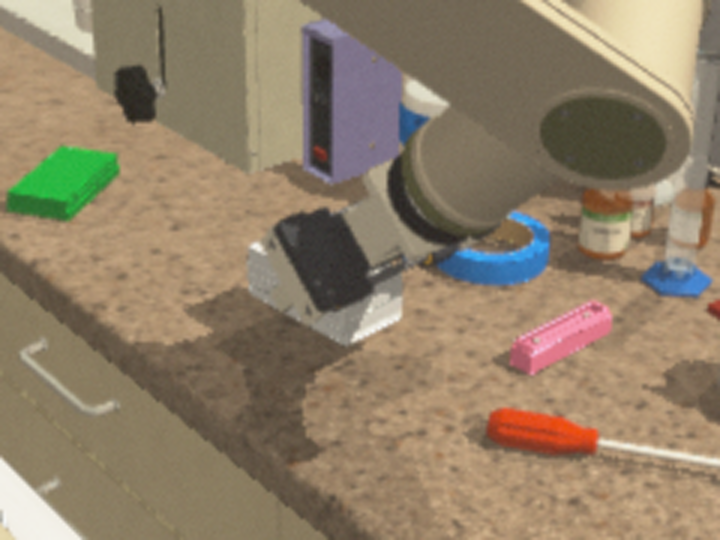

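>>> move_arm(increments=[50,-4,0,4,0,0.2,0.1,50,-5,0,5,0,0.1,0.1,50,-3.5,0,3.5,0,0,0,50,-1.5,0,1.5,0,0,0,50,0,0,0,0,0,0,50,0,0,0,0,0,0])

```text
time: 27.8
tool_pos: [425.1, 33.4, 19.7]
ee_rot: [-1.672, -1.825, -0.695]
force: [0.8, 0.1, -4.3]
opening: 63.6
```

```bash
python3 - <<'E'
from ik import *
log()
p,Rm,_=pose(); g=p-Rm[:,2]*18.8; print(g.round(1))
R4=np.load("Rg2.npy")@R.from_rotvec([0,np.pi/2,0]).as_matrix()
plan(grasp2tcp([g[0],g[1],25.4],R4),R4,n=1)
E
```

```text
t 27.8 q [-0.581  0.277  1.95   0.592  1.485 -0.898] p [425.1  33.4  19.7] F [ 0.8  0.1 -4.3] op 63.6
[426.2  20.2  33. ]
1 rows of [-5.4, 0.0, 5.4] [-0.15, -0.01, 0.11]  total w [-0.1 -0.   0.1]
```

>>> move_arm(increments=[50,-2,0,2,-0.1,0,0.1,50,-1.5,0,1.5,0,0,0,50,-1,0,1,0,0,0,50,-0.5,0,0.5,0,0,0,50,0,0,0,0,0,0,50,0,0,0,0,0,0])

```text
time: 28.4
tool_pos: [425.5, 33.2, 12.4]
ee_rot: [-1.676, -1.824, -0.696]
force: [0.3, -0.0, -4.6]
opening: 63.5
```

```bash
python3 - <<'E'
from ik import *
log()
p,Rm,_=pose(); g=p-Rm[:,2]*18.8; print(g.round(1))
R4=np.load("Rg2.npy")@R.from_rotvec([0,np.pi/2,0]).as_matrix()
plan(grasp2tcp([g[0],g[1],25.4],R4),R4,n=1)
E
```

```text
t 28.4 q [-0.582  0.292  1.95   0.594  1.472 -0.905] p [425.5  33.2  12.4] F [ 0.3 -0.  -4.6] op 63.5
[426.5  20.   25.7]
1 rows of [-0.2, -0.0, 0.2] [0.0, 0.02, 0.03]  total w [0. 0. 0.]
```

>>> move_arm(increments=[50,-0.7,0,0.7,0,0,0,50,-0.7,0,0.7,0,0,0,50,0,0,0,0,0,0])

```text
time: 28.7
tool_pos: [425.6, 33.1, 12.5]
ee_rot: [-1.673, -1.823, -0.698]
force: [-0.5, -0.8, -4.5]
opening: 63.8
```

```bash
python3 - <<'E'
from ik import *
log()
p,Rm,_=pose(); g=p-Rm[:,2]*18.8; print(g.round(1))
c=cam("wrist"); cv2.imwrite("pics/w14.png",c["pixels"])
E
```

```text
t 28.7 q [-0.582  0.294  1.948  0.595  1.473 -0.907] p [425.6  33.1  12.5] F [-0.5 -0.8 -4.5] op 63.8
[426.7  19.9  25.7]
```

View pics/w14.png

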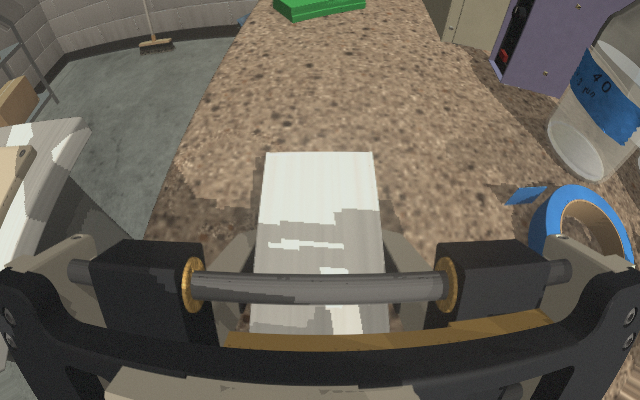

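>>> move_arm(increments=[50,-1.2,0,1.2,0,0,0,66,0,0,0,0,0,0,75,0,0,0,0,0,0,93,0,0,0,0,0,0,93,0,0,0,0,0,0,93,0,0,0,0,0,0])

```text
time: 29.35
tool_pos: [427.0, 33.0, 13.0]
ee_rot: [-1.671, -1.824, -0.701]
force: [-0.1, -0.3, 0.4]
opening: 91.7
```

```bash
python3 - <<'E'
from ik import *
log()
p,Rm,_=pose(); g=p-Rm[:,2]*18.8; print(g.round(1))
# rise to grasp z 80 (clear) then vertical
R5=Rdown(4.8,0)
plan(p+[0,0,50],Rm)
plan(np.array([426.5,20,75]),R5,p0=p+[0,0,50],R0=Rm,wmax=6)
E
```

```text
t 29.35 q [-0.582  0.296  1.945  0.597  1.474 -0.909] p [427.  33.  13.] F [-0.1 -0.3  0.4] op 91.7
[428.1  19.8  26.3]
2 rows of [17.7, 0.1, -17.6] [0.0, 0.0, 0.0]  total w [0. 0. 0.]
8 rows of [-0.8, -0.2, -2.1] [0.03, -5.65, 0.02]  total w [  0.3 -45.2   0.2]
```

>>> move_arm(increments=[93,8,0,-8,0,0,0,93,13,0,-13,0,0,0,93,12,0,-12,0,-2,0,93,3,0,-4,0,-6,0,93,-0.8,-0.2,-2,0,-6,0,93,-0.8,-0.2,-2,0,-6,0,93,-0.8,-0.2,-2,0,-6,0,93,-0.8,-0.2,-2,0,-6,0,93,-0.8,-0.2,-2,0,-6,0,93,-0.5,0,-1,0,-4,0,93,0,0,0,0,0,0,93,0,0,0,0,0,0])

```text
time: 30.55
tool_pos: [429.2, 23.9, 85.7]
ee_rot: [-2.124, -2.3, -0.055]
force: [0.1, -0.4, -0.1]
opening: 93.2
```

```bash
python3 - <<'E'
from ik import *
log()
c=cam("wrist"); cv2.imwrite("pics/w15.png",c["pixels"])
c=cam("scene"); cv2.imwrite("pics/s15.png",cv2.resize(c["pixels"][110:290,200:440],None,fx=3,fy=3,interpolation=cv2.INTER_CUBIC))
plan(np.array([426.5,20,60]),Rdown(4.8),n=1)
E
```

```text
t 30.55 q [-0.094 -0.259  2.11   0.036  1.278 -0.184] p [429.2  23.9  85.7] F [ 0.1 -0.4 -0.1] op 93.2
1 rows of [-3.8, -3.3, 25.1] [1.03, -1.83, -0.35]  total w [ 1.  -1.8 -0.3]
```

View pics/w15.png

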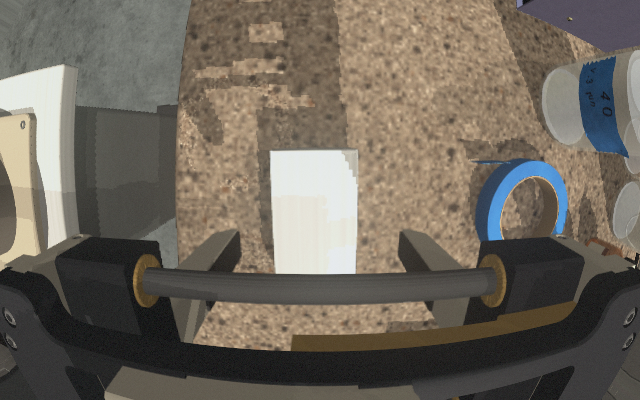

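View pics/s15.png

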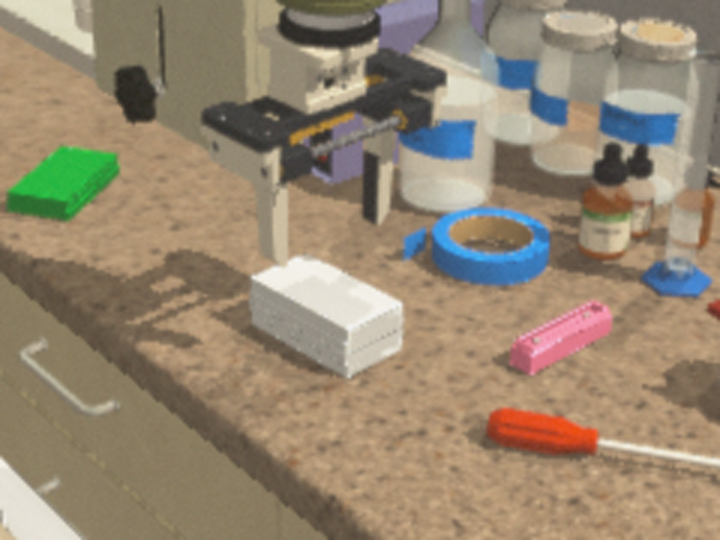

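```bash
python3 - <<'E'
from ik import *
c=cam("wrist")
im=c["pixels"]; g=im[200].astype(int).sum(1); 
w=onz(c,[[271,151],[357,150]],44); print(w.round(1), w.mean(0)-56*np.array([-np.sin(.084),np.cos(.084),0]))
for d in eyes.cut_out("wrist","full_tray")[:1]+eyes.cut_out("wrist","empty_tray")[:1]: print(d["p"],rect(c,d["pixels"],44))
E
```

```text
[[393.6  72.4  44. ]
 [451.6  77.4  44. ]] [427.33031235  19.08507516  44.        ]
0.92 ((425.8076477050781, 31.290510177612305), (61.2913932800293, 92.91912841796875), 4.990742206573486)
```

>>> move_arm(increments=[93,-3,-2,10,0.7,-1.3,-0.3,93,-1,-1,9,0.3,-0.5,0,93,0,0,5,0,0,0,93,0,0,0,0,0,0,93,0,0,0,0,0,0])

```text
time: 31.3
tool_pos: [424.7, 17.1, 56.4]
ee_rot: [-2.13, -2.305, 0.009]
force: [0.2, 0.1, -1.1]
opening: 93.0
```

```bash
python3 - <<'E'
from ik import *
log()
plan(np.array([426.8,19.5,26]),Rdown(4.9),n=1)
E
```

```text
t 31.3 q [-0.078 -0.206  2.122 -0.003  1.231 -0.156] p [424.7  17.1  56.4] F [ 0.2  0.1 -1.1] op 93.0
1 rows of [2.3, 2.4, 30.4] [-0.36, 0.08, -0.38]  total w [-0.4  0.1 -0.4]
```

>>> move_arm(increments=[93,1.5,1.5,7,-0.2,0.1,-0.3,93,0.5,0.6,8,-0.1,0,0,93,0,0,7,0,0,0,93,0,0,3.5,0,0,0,93,0,0,0,0,0,0,93,0,0,0,0,0,0])

```text
time: 31.9
tool_pos: [426.8, 19.6, 28.6]
ee_rot: [-2.125, -2.313, -0.0]
force: [0.0, 0.4, 0.7]
opening: 93.1
```

```bash
python3 - <<'E'
from ik import *
log()
plan(np.array([426.8,19.5,26]),Rdown(4.9),n=1)
E
```

```text
t 31.9 q [-7.500e-02 -1.610e-01  2.140e+00  1.000e-03  1.163e+00 -1.600e-01] p [426.8  19.6  28.6] F [0.  0.4 0.7] op 93.1
1 rows of [-0.1, 0.0, 2.6] [-0.03, -0.05, -0.04]  total w [-0. -0. -0.]
```

>>> move_arm(increments=[93,0,0,2,0,0,0,93,0,0,0.6,0,0,0,75,0,0,0,0,0,0,66,0,0,0,0,0,0,60,0,0,0,0,0,0,50,0,0,0,0,0,0,50,0,0,0,0,0,0], grip_force=25)

```text
time: 32.6
tool_pos: [427.6, 19.5, 26.7]
ee_rot: [2.125, 2.313, 0.002]
force: [-0.8, -0.0, -0.4]
opening: 63.7
```

```bash
python3 - <<'E'
from ik import *
log()
c=cam("scene"); cv2.imwrite("pics/s16.png",cv2.resize(c["pixels"][110:290,200:440],None,fx=3,fy=3,interpolation=cv2.INTER_CUBIC))
E
```

```text
t 32.6 q [-7.500e-02 -1.570e-01  2.141e+00  1.000e-03  1.157e+00 -1.600e-01] p [427.6  19.5  26.7] F [-0.8 -0.  -0.4] op 63.7
```

View pics/s16.png

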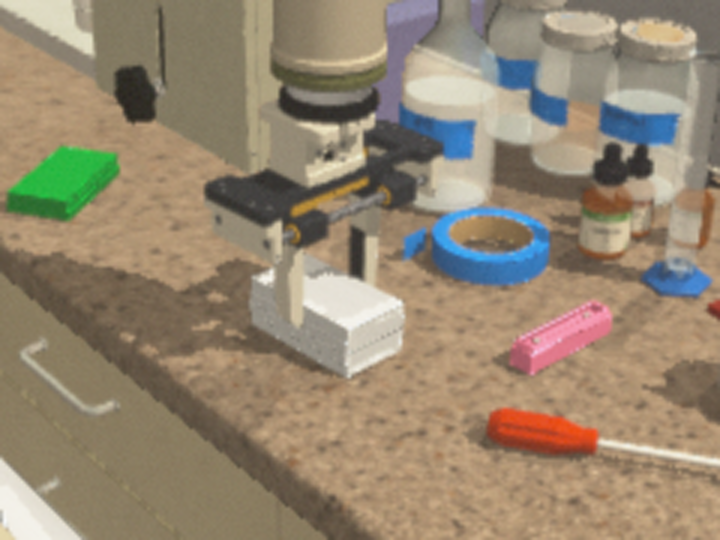

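Upper tray only is gripped. Lifting slowly and straight.

>>> move_arm(increments=[50,0,0,-2,0,0,0,50,0,0,-3,0,0,0,50,0,0,-3,0,0,0,50,0,0,-3,0,0,0,50,0,0,-3,0,0,0,50,0,0,0,0,0,0])

```text
time: 33.25
tool_pos: [427.2, 19.5, 41.8]
ee_rot: [-2.125, -2.314, -0.001]
force: [0.4, 0.2, -0.3]
opening: 63.5
```

```bash
python3 - <<'E'
from ik import *
log()
c=cam("scene"); cv2.imwrite("pics/s17.png",cv2.resize(c["pixels"][110:290,200:440],None,fx=3,fy=3,interpolation=cv2.INTER_CUBIC))
E
```

```text
t 33.25 q [-7.500e-02 -1.830e-01  2.132e+00  1.000e-03  1.192e+00 -1.600e-01] p [427.2  19.5  41.8] F [ 0.4  0.2 -0.3] op 63.5
```

View pics/s17.png

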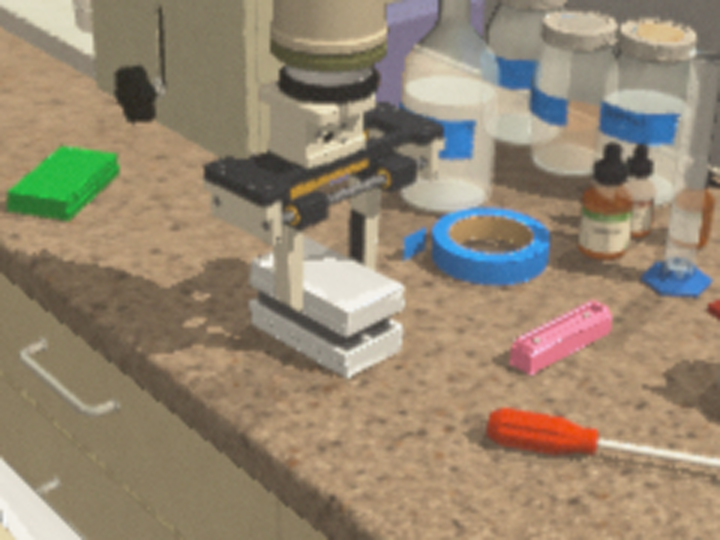

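>>> move_arm(increments=[50,0,0,-5,0,0,0,50,0,0,-10,0,0,0,50,0,0,-15,0,0,0,50,0,0,-12,0,0,0,50,8,0,-6,0,0,0,50,15,0.5,0,0,0,0,50,25,1,0,0,0,0,50,30,1,0,0,0,0,50,30,1,0,0,0,0,50,20,1,0,0,0,0,50,8,0,0,0,0,0,50,0,0,0,0,0,0])

```text
time: 34.5
tool_pos: [420.3, 163.0, 96.9]
ee_rot: [2.127, 2.31, 0.007]
force: [-0.2, -0.5, -0.9]
opening: 63.7
```

```bash
python3 - <<'E'
from ik import *
log()
plan(np.array([425,168,45]),Rdown(4.9),vmax=14)
c=cam("top"); cv2.imwrite("pics/t18.png",cv2.resize(c["pixels"][140:290,160:480],None,fx=2.5,fy=2.5,interpolation=cv2.INTER_CUBIC))
E
```

```text
t 34.5 q [ 2.550e-01 -1.950e-01  2.033e+00  1.000e-03  1.298e+00  1.730e-01] p [420.3 163.   96.9] F [-0.2 -0.5 -0.9] op 63.7
4 rows of [1.1, 1.2, 13.0] [0.07, -0.02, -0.04]  total w [ 0.3 -0.1 -0.2]
```

View pics/t18.png

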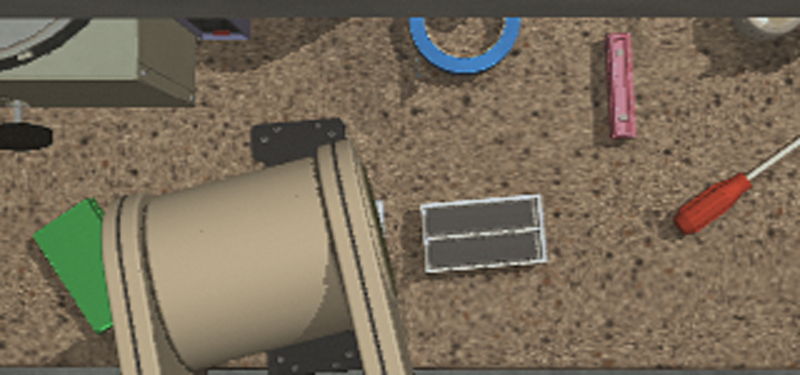

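>>> move_arm(increments=[50,1,1,8,0.2,0,0,50,1,1,14,0.1,0,0,50,0,0,16,0,0,0,50,0,0,16,0,0,0,50,0,0,12,0,0,0,50,0,0,6,0,0,0,50,0,0,0,0,0,0,50,0,0,0,0,0,0])

```text
time: 35.35
tool_pos: [421.6, 159.5, 17.0]
ee_rot: [-2.134, -2.301, 0.006]
force: [0.4, 0.8, -0.6]
opening: 63.9
```

```bash
python3 - <<'E'
from ik import *
log()
plan(np.array([425,168,4.8]),Rdown(4.9),n=1)
E
```

```text
t 35.35 q [ 2.470e-01 -6.600e-02  2.078e+00  1.000e-03  1.135e+00  1.720e-01] p [421.6 159.5  17. ] F [ 0.4  0.8 -0.6] op 63.9
1 rows of [8.2, 4.1, 12.2] [-0.28, 0.02, -0.59]  total w [-0.3  0.  -0.6]
```

>>> move_arm(increments=[50,3,0,4,-0.3,0,-0.4,50,1,0,3,0,0,0,50,0,0,2.5,0,0,0,50,0,0,1.5,0,0,0,50,0,0,0,0,0,0,50,0,0,0,0,0,0])

```text
time: 35.95
tool_pos: [423.3, 164.6, 7.3]
ee_rot: [2.125, 2.31, 0.006]
force: [-0.1, -0.7, -1.4]
opening: 63.6
```

```bash
python3 - <<'E'
from ik import *
log()
plan(np.array([425,163,4.8]),Rdown(4.9),n=1)
E
```

```text
t 35.95 q [ 2.580e-01 -5.000e-02  2.083e+00 -1.000e-03  1.103e+00  1.750e-01] p [423.3 164.6   7.3] F [-0.1 -0.7 -1.4] op 63.6
1 rows of [-1.7, 1.6, 2.5] [0.3, -0.02, -0.13]  total w [ 0.3 -0.  -0.1]
```

>>> move_arm(increments=[50,0,0,1.2,0.3,0,0,50,0,0,1,0,0,0,50,0,0,0.8,0,0,0,50,0,0,0,0,0,0,50,0,0,0,0,0,0])

```text
time: 36.45
tool_pos: [423.8, 164.7, 4.8]
ee_rot: [-2.127, -2.312, -0.001]
force: [-0.5, -0.1, -0.1]
opening: 63.6
```

```bash
python3 - <<'E'
from ik import *
log()
plan(np.array([425,163,4.8]),Rdown(4.9),n=1)
E
```

```text
t 36.45 q [ 2.570e-01 -3.900e-02  2.078e+00  1.000e-03  1.102e+00  1.740e-01] p [423.8 164.7   4.8] F [-0.5 -0.1 -0.1] op 63.6
1 rows of [-1.8, 1.1, -0.0] [0.01, -0.03, -0.13]  total w [ 0.  -0.  -0.1]
```

Contact (force ≈ 0). Release and rise.

>>> move_arm(increments=[66,0,0,0,0,0,0,75,0,0,0,0,0,0,93,0,0,0,0,0,0,93,0,0,0,0,0,0,93,0,0,-8,0,0,0,93,0,0,-15,0,0,0,93,0,0,-25,0,0,0,93,0,0,-35,0,0,0,93,0,0,-35,0,0,0,93,0,0,-25,0,0,0,93,20,0,-10,0,0,0,93,0,0,0,0,0,0])

```text
time: 37.65
tool_pos: [421.7, 184.6, 167.9]
ee_rot: [2.128, 2.311, 0.003]
force: [0.5, -0.5, -0.4]
opening: 92.9
```

>>> move_arm(increments=[93,-20,0,-15,0,0,0,93,-40,-10,-10,0,0,0,93,-45,-10,0,0,0,0,93,-45,-10,0,0,0,0,93,-45,0,0,0,0,0,93,-45,0,0,0,0,0,93,-45,0,0,0,0,0,93,-30,0,0,0,0,0,93,0,0,0,0,0,0,93,0,0,0,0,0,0])

```text
time: 38.65
tool_pos: [413.6, -145.8, 191.3]
ee_rot: [-2.12, -2.318, 0.002]
force: [0.8, 1.3, 0.2]
opening: 93.4
```

```bash
python3 - <<'E'
from ik import *
log()
c=cam("wrist"); cv2.imwrite("pics/w20.png",c["pixels"])
c=cam("scene"); cv2.imwrite("pics/s20.png",cv2.resize(c["pixels"][130:290,200:480],None,fx=2.8,fy=2.8,interpolation=cv2.INTER_CUBIC))
c=cam("top"); cv2.imwrite("pics/t20.png",cv2.resize(c["pixels"][140:290,160:480],None,fx=2.5,fy=2.5,interpolation=cv2.INTER_CUBIC))
E
```

```text
t 38.65 q [-4.55e-01 -3.08e-01  1.95e+00 -1.00e-03  1.50e+00 -5.43e-01] p [ 413.6 -145.8  191.3] F [0.8 1.3 0.2] op 93.4
```

View pics/w20.png

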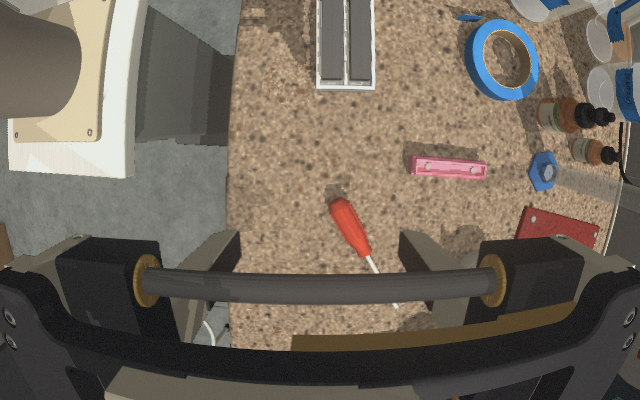

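View pics/s20.png

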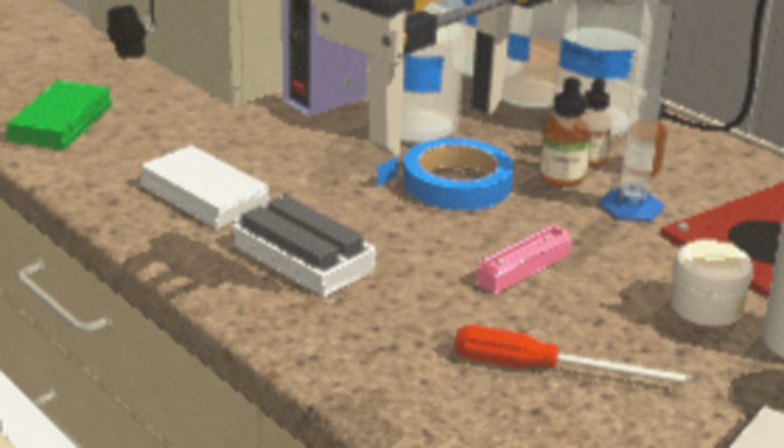

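View pics/t20.png

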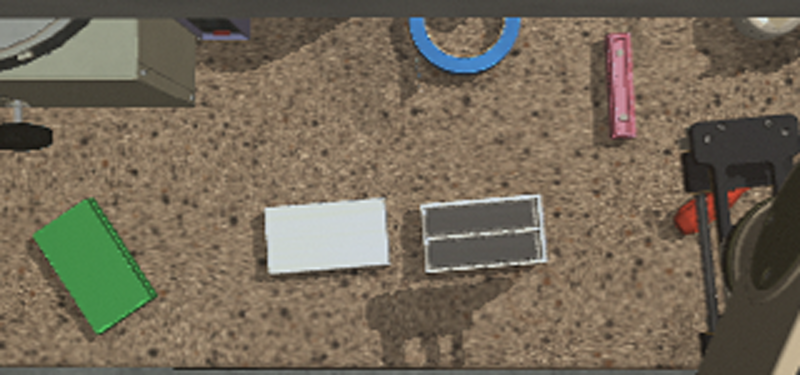

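All as wanted: the filled tray holds both blocks flat side up, the emptied tray lies flat beside it, and the bystanders haven't moved.

```bash
python3 -c "
from bench import ctrl
print(ctrl.sign_off())"
```

```text
the job is handed in; nothing more can be done
None
```

The job is done and handed in at about 38.7 s of the 72 s allowed; sign-off gives no verdict.

**What I did:**
- I laid the empty tray face-down on the full one.
- I turned the closed pair over in two 90° steps, standing it on its end in between to change grip, and set it flat on the worktop.
- I lifted the emptied tray straight off and laid it flat, face-down, with its centre about 145 mm from the filled tray's.

**Last checks:**
- **Blocks:** the top, scene and wrist pictures show both blocks flat face up in the filled tray.
- **Trays:** both lie flat on the worktop, with a gap between them.
- **Bystanders:** the tape roll, jar, screwdriver and the pink and green look-alikes look to be where they started. I judged this by eye and did not measure it again.
- **Robot:** the gripper is open and clear of everything. Every force reading I took was under 6 N.

The force reading barely changed on the first three touchdowns. There I took the height no longer dropping as the sign of contact, and the pictures showed the pieces sitting properly. No check failed.

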